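# Restock the jar rack first-in-first-out and lock its cover

## Task

Restock the jar rack first in, first out: bring the two old jars that stand in its lane forward, in the order they stand, until the first is up against the front stop (the end with the turnbutton) and the second is close up behind it; only then stand every new jar from the bench upright in the lane behind them. When all are in, swing the clear cover fully shut and then turn the turnbutton lengthwise, as far as it goes, so that it reaches over the cover's end and locks it. Leave everything else on the bench where it is.

Things in the scene. Friction and masses are not known exactly. Their poses are not given: they have to be found in the camera images.
- rack: jar rack fixed to the bench: one straight lane, open above. Origin at bench height under the lane's centre; y runs along the lane from the front stop (-y) to the loading end (+y), x across it (+x: the cover's hinge side), z up. Lane floor 8 mm above the bench, lane 64 mm wide and 300 mm long: five jars and 40 mm over. Side walls, 7 mm thick, stand to 40 mm above the bench
- lane_front (a point): front end of the lane: middle of the foot of the front stop's inner face, on the lane floor (y = -150 mm in the rack's frame). The front stop, 8 mm thick, stands to 50 mm above the bench
- lane_rear (a point): loading end of the lane: middle of the foot of the end wall's inner face, on the lane floor (y = +150 mm in the rack's frame). The end wall, 8 mm thick, stands to 40 mm above the bench
- cover (a joint): angle of the rack's cover: 0 = shut, level over the lane; grows as it swings up and back; it starts open at about 1.7 rad, leaning slightly back; range 0 to 1.9. A clear panel with aluminium edges, 5 mm thick, 130 mm from hinge line to free edge, from y = -165 to +155 mm along the rack. Stiff hinge: it stays where it is left; about 3 N at the free edge moves it
- cover_hinge (a point): middle of the cover's hinge line, which runs along the rack's y (x = 88, y = 0, z = 105 mm in the rack's frame); the cover's panel is centred on this height when shut. Two 16 mm square hinge posts, as tall, stand 150 mm to either side of this point
- turnbutton (a joint): angle of the turnbutton, a steel bar 90 mm long, 16 wide, 20 tall on an upright post (16 mm in diameter) through its middle, just in front of the front stop (x = 0, y = -195 mm in the rack's frame). 0 = bar across the lane, clear of the cover; grows counter-clockwise from above to a stop at 1.571 = bar lengthwise, one end over the cover: locked. Stays where left (0.05 N m)
- turnbutton_mid (a point): middle of the turnbutton bar, on its turning axis, 118 mm above the bench
- turnbutton_end (a point): middle of one end face of the turnbutton bar, 45 mm from its axis (on the rack's +x side at joint angle 0, towards the loading end at 1.571)
- old_1: closed white plastic jar with a grey screw lid, a plain cylinder 52 mm in diameter and 80 mm tall, 0.22 kg (varies), its weight low down (beads in the lower third); origin at the centre of its underside, z up along its axis. All the jars look alike. Old stock: of the two jars that start in the lane, the one nearer the front stop
- old_2: closed white plastic jar with a grey screw lid, a plain cylinder 52 mm in diameter and 80 mm tall, 0.22 kg (varies), its weight low down (beads in the lower third); origin at the centre of its underside, z up along its axis. All the jars look alike. Old stock: the jar that starts in the lane behind old_1, nearer the loading end
- new_1: closed white plastic jar with a grey screw lid, a plain cylinder 52 mm in diameter and 80 mm tall, 0.22 kg (varies), its weight low down (beads in the lower third); origin at the centre of its underside, z up along its axis. All the jars look alike. New stock: starts standing on the bench beyond the loading end of the rack (to the robot's left); two or three new jars are there, this one may be absent
- new_2: closed white plastic jar with a grey screw lid, a plain cylinder 52 mm in diameter and 80 mm tall, 0.22 kg (varies), its weight low down (beads in the lower third); origin at the centre of its underside, z up along its axis. All the jars look alike. New stock: starts standing on the bench beyond the loading end of the rack (to the robot's left); two or three new jars are there, this one may be absent
- new_3: closed white plastic jar with a grey screw lid, a plain cylinder 52 mm in diameter and 80 mm tall, 0.22 kg (varies), its weight low down (beads in the lower third); origin at the centre of its underside, z up along its axis. All the jars look alike. New stock: starts standing on the bench beyond the loading end of the rack (to the robot's left); two or three new jars are there, this one may be absent
- flask: glass conical flask, 104 mm across its foot, 158 mm tall; origin at the centre of its underside; to be left alone
- wash_bottle: wash bottle with a red cap and bent spout, 68 mm in diameter, 145 mm tall to the cap's top, 203 mm to the spout's bend; origin at the centre of its underside; to be left alone
- filter_carton_a: flat blue filter carton 150 x 150 x 40 mm; origin at the centre of its underside; to be left alone
- filter_carton_b: flat blue filter carton 120 x 120 x 30 mm; origin at the centre of its underside; to be left alone
- amber_bottle: amber glass bottle 72 mm in diameter, 150 mm tall; origin at the centre of its underside; to be left alone
Things that resemble listed ones, but are neither listed nor needed, are in the scene too. What is shaped like the new_1 but purple or red is not meant. What is shaped like the old_1 but green is not meant.

How it is judged (in metres and radians):
On the way, in this order (a step that is already met when the one before it is completed fails the run):
1. both old jars stand at the front of the lane, in their order, let go, with no new jar in the lane yet (x of old_1 in the frame of rack between -0.014 and 0.014 m and z of each of old_1, old_2 in the frame of rack below 0.014 m and angle between each of old_1, old_2's own z axis and vertical below 0.12 rad and x of old_2 in the frame of rack between -0.014 and 0.014 m and y of old_1 in the frame of rack below -0.112 m and y of old_2 in the frame of rack between -0.085 and -0.052 m and horizontal distance between old_1 and old_2 below 0.065 m and not (horizontal distance between new_1 and rack below 0.2 m and x of new_1 in the frame of rack between -0.05 and 0.05 m and z of new_1 in the frame of rack below 0.05 m) and not (horizontal distance between new_2 and rack below 0.2 m and x of new_2 in the frame of rack between -0.05 and 0.05 m and z of new_2 in the frame of rack below 0.05 m) and not (horizontal distance between new_3 and rack below 0.2 m and x of new_3 in the frame of rack between -0.05 and 0.05 m and z of new_3 in the frame of rack below 0.05 m) and contact force between the fingers and old_1 below 0.1 N and contact force between the fingers and old_2 below 0.1 N), for 0.2 s.
2. every new jar stands upright in the lane behind the old ones, with the cover still open (x of old_1 in the frame of rack between -0.014 and 0.014 m and z of each of old_1, old_2, new_1, new_2, new_3 in the frame of rack below 0.014 m and angle between each of old_1, old_2, new_1, new_2, new_3's own z axis and vertical below 0.12 rad and x of old_2 in the frame of rack between -0.014 and 0.014 m and y of old_1 in the frame of rack below -0.112 m and y of old_2 in the frame of rack between -0.085 and -0.052 m and horizontal distance between old_1 and old_2 below 0.065 m and x of new_1 in the frame of rack between -0.014 and 0.014 m and y of new_1 in the frame of rack between -0.036 and 0.13 m and x of new_2 in the frame of rack between -0.014 and 0.014 m and y of new_2 in the frame of rack between -0.036 and 0.13 m and x of new_3 in the frame of rack between -0.014 and 0.014 m and y of new_3 in the frame of rack between -0.036 and 0.13 m and contact force between the fingers and new_1 below 0.1 N and contact force between the fingers and new_2 below 0.1 N and contact force between the fingers and new_3 below 0.1 N and value of joint cover above 0.5 rad), for 0.2 s.
3. the cover is shut, with the turnbutton still clear of it (value of joint cover below 0.06 rad and value of joint turnbutton below 0.9 rad), for 0.2 s.
At the end, for the whole second after the job is handed in: old_1 stands within 12 mm of the front stop, old_2 next with a gap of at most 13 mm to it, every new jar behind them, all upright on the lane floor and at rest; cover shut (below 0.06 rad); turnbutton within 0.2 rad of lengthwise (x of old_1 in the frame of rack between -0.014 and 0.014 m and z of each of old_1, old_2, new_1, new_2, new_3 in the frame of rack below 0.014 m and angle between each of old_1, old_2, new_1, new_2, new_3's own z axis and vertical below 0.12 rad and x of old_2 in the frame of rack between -0.014 and 0.014 m and y of old_1 in the frame of rack below -0.112 m and y of old_2 in the frame of rack between -0.085 and -0.052 m and horizontal distance between old_1 and old_2 below 0.065 m and x of new_1 in the frame of rack between -0.014 and 0.014 m and y of new_1 in the frame of rack between -0.036 and 0.13 m and x of new_2 in the frame of rack between -0.014 and 0.014 m and y of new_2 in the frame of rack between -0.036 and 0.13 m and x of new_3 in the frame of rack between -0.014 and 0.014 m and y of new_3 in the frame of rack between -0.036 and 0.13 m and linear speed of each of old_1, old_2, new_1, new_2, new_3 below 0.02 m/s and value of joint cover below 0.06 rad and value of joint turnbutton above 1.37 rad); the robot touches nothing.
It fails at once if a bystander on the bench is moved by more than 30 mm (distance of any of flask, wash_bottle, filter_carton_a, filter_carton_b, amber_bottle from where it was at the start of the episode above 0.03 m).
Of new_1, new_2, new_3 only 2 to 3 are there at a start; the rules pass over those that are not, and their reading is None.
At some moment in a run one of new_1, new_2, new_3 may be knocked a few centimetres aside while the robot is not near it.
It also fails if it takes over 210 s, if anything falls off the work surface, if the arm or the gripper's body presses on something with over 40 N, if the wrist force passes 120 N, or if a joint passes its speed limit or range.

## Robot

A 6-joint arm with a two-finger parallel gripper is mounted at the origin on the work surface. World frame = base frame: x ahead of the robot, y to its left, z up, the work surface at z = 0. Lengths are in mm, angles in rad, forces in N, time in s.
With the tool pointing down it reaches from about 250 to 725 mm from the base axis. Payload 9.7 kg.
Tool frame: the origin (TCP) lies midway between the tips of the shut fingers; the grasp point (between the pads) lies 19 mm behind it (arm.grasp_offset is the distance from the TCP to the grasp point, in mm); z points along the fingers, y is the direction in which the jaws open and shut (so a half turn about z gives the same grasp; the last joint's range is limited). The gripper opens to 85 mm and grips with 20 to 120 N. Pads are 22 mm wide; open, the fingers measure 114 mm over their backs; the gripper's body (76 mm by 85 mm) begins 54 mm behind the grasp point. The pads swing forward as they close: fully open they stand 13 mm farther back than shut.
Start: joints at [-1.252, 0.087, 0.176, 1.66, 0, 1.571], TCP at [172.382, -522.285, 231.284] pointing down, gripper open.
Joint ranges: [-3.13, 3.13], [-0.85, 1.81], [-1.15, 1.24], [-2.2, 2.28], [-1.44, 1.52], [-3.14, 3.14]. Speed limits (rad/s): [2.22, 2.22, 2.57, 3.14, 3.14, 3.14].

## Interface

Orientations are given as [roll, pitch, yaw] about the fixed x, y, z axes, in that order (R = Rz(yaw) Ry(pitch) Rx(roll)).
In Python, from rig import arm, snapshot, camera_info, order gives the robot as it stands.
- The arm moves only by the tool step_arm, never from a script. Its argument "motion" is a list of rows, each an object with "translation": the shift along the tool's x, y, z in m, a list of three; "angular": the turn, a rotation vector about the tool's x, y, z in degrees, a list of three. A call has 1 to 5 rows; each row shifts and turns the commanded pose from where the row before left it, along the tool's axes as they then stand; what a row does not reach is not made up. A row lasts 1/8 s, in which the tool goes at most 62.5 mm and 10.7 degrees, less where a joint would pass 70% of its speed; a pose out of reach is approached as far as the arm can. A call is refused whole if a number of a shift passes 0.0625 or a number of a turn 10.7, either way. A call with a gripper value outside its range is refused whole. "gripper" is the finger opening in m, from 0 to 0.0854, set as the call begins (left out, the last holds). The fingers move at their own pace and stop on an object; the grip force is fixed at half the most. Time passes only in rows, so rows that do not move let the fingers close. It gives the time, the measured TCP pose, the force and the opening at its end, in the units of the state.
- arm.get_obs(): the state, without advancing time (a new reading comes with each control period).
- snapshot(name): name is "scene" or "side" or "wrist"; returns the picture (480x640x3 uint8, red, green, blue); there is no depth.
- camera_info(name): a dict with "fov_y" (degrees; the focal length in pixels is half the picture's height over the tangent of half this angle, whatever the lens; pixels are square), "cx", "cy" (the principal point, pixels), "extrinsics" (4x4, takes a point from world to camera coordinates). Camera axes: x right, y down, z forward; pixel columns grow to the right and rows downward; lengths in mm; the calibration is good to about 2 mm. A picture is of the moment at which its call begins: read the wrist's pose just before it. camera_info takes no time and is no camera call; for the wrist camera it gives the pose at the moment of the call.
- order.sign_off(): hands the job in, once; it reports no verdict.
The state is a dict: "t": time; "joints": joint angles; "qd": joint speeds; "joint_torque": joint torques, N m; "eef_pos": TCP position; "tool_rot": TCP orientation; "ft_force": force on the tool from outside, world axes, zero at the start; "moment": the same for the moment, N m; "gripper_width": finger opening in mm.
Only numpy, scipy, OpenCV 4.12 (cv2) and the standard library are available. Lean on these libraries where they do the work, as an engineer would, in place of code of your own. Each camera call takes 0.05 s, during which the arm holds its last target.

## Working session

There is one attempt and no reset: what is moved stays moved. The work goes in short steps, Python scripts to look and compute and a tool call to move; the robot and the scene stay as the last step left them, time stands still between calls to the robot, and variables do not carry over. Pictures are saved under pics/ and viewed, and the job is handed in when it is done.

Besides the shell and the picture viewer there is one more tool, called after ">>>" as name(argument=value, ...) on one line, values as JSON. step_arm: Moves the arm, as the interface text tells. Its arguments: {"type":"object","properties":{"motion":{"type":"array"},"gripper":{"type":"number"}},"required":["motion"]}

```bash
ls; mkdir -p pics; python3 - <<'E'
from rig import arm, snapshot, camera_info, order
import cv2,numpy as np
print(arm.get_obs())
for n in ["scene","side","wrist"]:
    print(n,camera_info(n))
    cv2.imwrite(f"pics/{n}0.png",snapshot(n)[:,:,::-1])
E
```

```text
pics
{'t': 0.0, 'joints': array([-1.25203395e+00,  8.74366305e-02,  1.75137710e-01,  1.65979675e+00,
       -3.64574752e-06,  1.57078972e+00]), 'qd': array([-0.00041084,  0.00066478, -0.00016862,  0.00057262, -0.00039795,
       -0.00051084]), 'joint_torque': array([ 2.23514733e-03, -5.20383668e+01,  4.64808297e+01,  1.61944132e-02,
        1.50058768e-04, -3.41220300e-05]), 'eef_pos': array([ 172.29280148, -522.07672132,  230.5977924 ]), 'tool_rot': array([-3.14029331e+00,  3.63716626e-06,  3.18768983e-01]), 'ft_force': array([-0.15628244,  0.51848388,  0.10807836]), 'moment': array([ 0.00385434, -0.02404242, -0.04270351]), 'gripper_width': 85.12064266894633}
scene {'fov_y': 44.951035466203244, 'cx': 306.5422945356192, 'cy': 232.65491275299075, 'extrinsics': array([[ 9.59971848e-01,  2.80096070e-01, -4.91824103e-04,
        -5.00888228e+02],
       [ 1.78396592e-01, -6.12769552e-01, -7.69862411e-01,
        -7.52838987e+00],
       [-2.15936810e-01,  7.38958502e-01, -6.38209704e-01,
         1.47929751e+03],
       [ 0.00000000e+00,  0.00000000e+00,  0.00000000e+00,
         1.00000
[... 194 characters left out ...]
,
       [-3.37405994e-01,  6.06781927e-01, -7.19703333e-01,
         2.28686301e+02],
       [ 3.26026894e-01, -6.41896415e-01, -6.94028427e-01,
         1.01128576e+03],
       [ 0.00000000e+00,  0.00000000e+00,  0.00000000e+00,
         1.00000000e+00]])}
wrist {'fov_y': 63.94598820366569, 'cx': 319.11784854535307, 'cy': 241.7983771821921, 'extrinsics': array([[ 3.14243689e-01, -9.49340790e-01, -1.72310039e-03,
        -5.49995448e+02],
       [-9.04738360e-01, -3.00028554e-01,  3.02376201e-01,
        -4.14960667e+01],
       [-2.87575040e-01, -9.34608577e-02, -9.53187109e-01,
         3.80479602e+02],
       [ 0.00000000e+00,  0.00000000e+00,  0.00000000e+00,
         1.00000000e+00]])}
```

View pics/scene0.png

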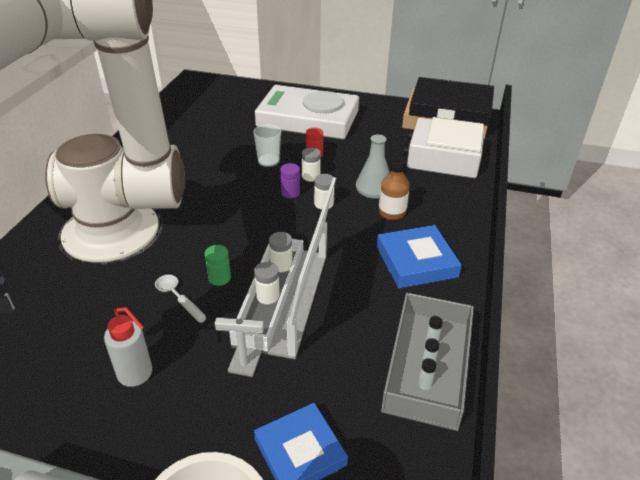

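View pics/side0.png

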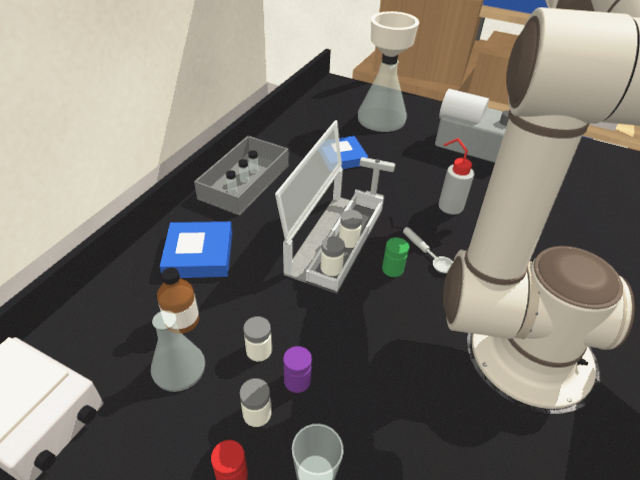

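View pics/wrist0.png

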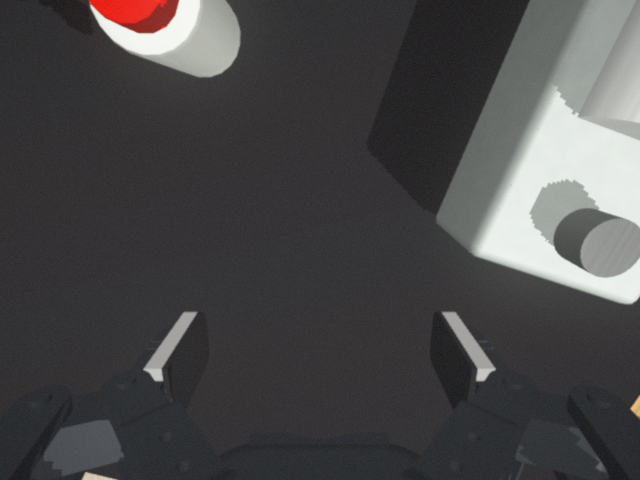

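```bash
cat > h.py <<'E'
from rig import arm, snapshot, camera_info, order
import cv2,numpy as np
from scipy.spatial.transform import Rotation as Ro
np.set_printoptions(suppress=True,precision=1)
def cam(n):
    c=camera_info(n); f=240/np.tan(np.radians(c["fov_y"]/2)); E=np.array(c["extrinsics"]); return f,c["cx"],c["cy"],E
def ray(n,u,v,c=None):
    f,cx,cy,E=c or cam(n); R=E[:3,:3]; o=-R.T@E[:3,3]; d=R.T@np.array([(u-cx)/f,(v-cy)/f,1]); return o,d
def onz(n,u,v,z,c=None):
    o,d=ray(n,u,v,c); return o+d*(z-o[2])/d[2]
def proj(n,p,c=None):
    f,cx,cy,E=c or cam(n); q=E[:3,:3]@np.array(p,float)+E[:3,3]; return np.array([f*q[0]/q[2]+cx,f*q[1]/q[2]+cy])
def tri(obs):
    A=np.zeros((3,3));b=np.zeros(3)
    for n,u,v in obs:
        o,d=ray(n,u,v); d/=np.linalg.norm(d); M=np.eye(3)-np.outer(d,d); A+=M;b+=M@o
    p=np.linalg.solve(A,b)
    return p,[np.linalg.norm(proj(n,p)-[u,v]) for n,u,v in obs]
def zoom(n,img,x,y,w,h,s,name):
    c=cv2.resize(img[y:y+h,x:x+w],None,fx=s,fy=s,interpolation=cv2.INTER_CUBIC); cv2.imwrite("pics/"+name,c)
E
python3 - <<'E'
from h import *
a=cv2.imread("pics/scene0.png"); zoom("s",a,210,140,190,240,2.5,"sz0.png")
a=cv2.imread("pics/side0.png"); zoom("s",a,220,110,190,190,3.1,"dz0.png")
zoom("s",a,200,300,190,180,3.1,"dz1.png")
E
```

```text
(no output)
```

View pics/sz0.png

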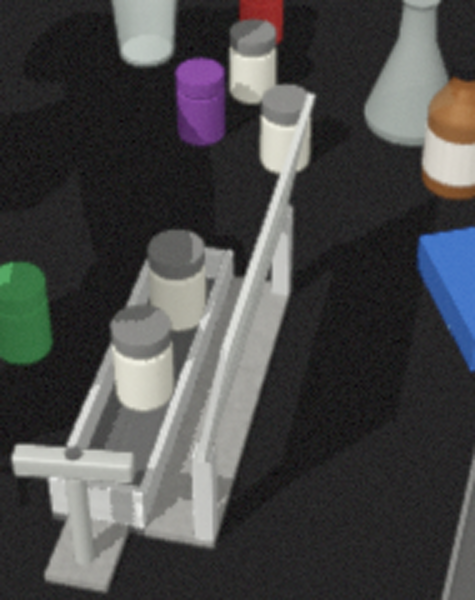

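View pics/dz0.png

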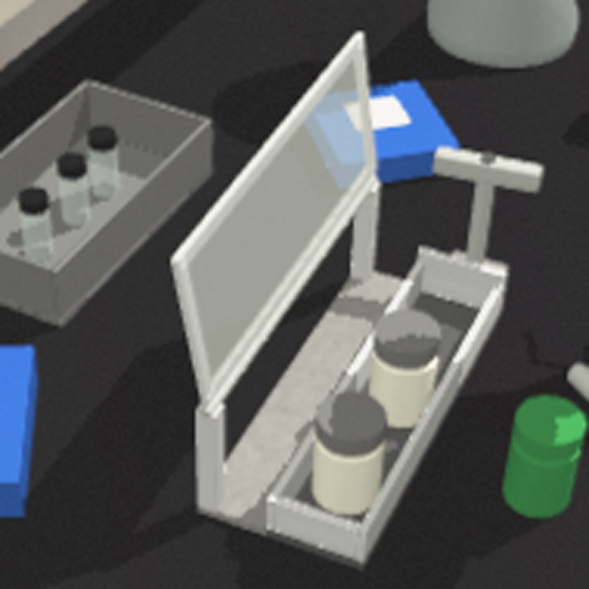

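View pics/dz1.png

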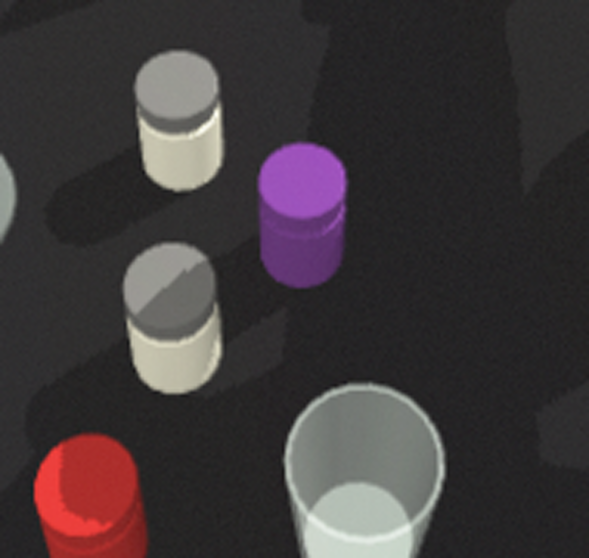

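```bash
cat > rackfit.py <<'E'
from h import *
from scipy.optimize import least_squares
S=lambda x,y:("scene",x/2.5+210,y/2.5+140)
D=lambda x,y:("side",x/3.1+220,y/3.1+110)
pts=[((0,-195,129),S(74,452)),((0,-195,129),D(487,157)),((39,158,40),S(232,252)),
((39,158,40),D(271,500)),((-39,158,40),D(364,533)),((39,-158,50),D(424,248)),((-39,-158,50),D(507,268)),((39,-158,50),S(146,490)),((-39,-158,50),S(51,479)),
((-39,158,0),D(363,563))]
C={n:cam(n) for n in("scene","side")}
def W(q,p):
    c,s=np.cos(q[2]),np.sin(q[2]); return np.array([q[0]+c*p[0]-s*p[1],q[1]+s*p[0]+c*p[1],p[2]])
def res(q): return np.concatenate([proj(o[0],W(q,p),C[o[0]])-o[1:] for p,o in pts])
if __name__=="__main__":
    p,e=tri([S(74,452),D(487,157)]);print("tb",p,e)
    r=least_squares(res,[500,-150,0],loss="soft_l1");print(r.x, r.x[2]);print(r.fun.reshape(-1,2))
E
python3 rackfit.py
```

```text
tb [ 480.5 -301.1  130. ] [np.float64(0.2886491007160392), np.float64(0.2074810040205532)]
[ 468.1 -107.     0.1] 0.0673289520113729
[[ 0.   0.7]
 [-0.4  0.1]
 [-0.2 -0.8]
 [-1.6 -0.4]
 [ 0.6  0. ]
 [-1.9 -0.9]
 [-0.6  0.6]
 [-1.2  1.8]
 [-1.  -0.4]
 [-0.1  2.1]]
```

```bash
python3 - <<'E'
from h import *
from rackfit import W
q=[468.1,-107,0.0673]
D1=lambda x,y:("side",x/3.1+200,y/3.1+300)
D=lambda x,y:("side",x/3.1+220,y/3.1+110)
S=lambda x,y:("scene",x/2.5+210,y/2.5+140)
for nm,s,z in [("nA",D1(177,86),80),("nB",D1(170,284),80),("nA",S(287,104),80),("nB",S(253,38),80),("o1",D(407,340),88),("o2",D(350,421),88),("o1",S(142,328),88),("o2",S(177,251),88),("purple",D1(303,183),80),("red",D1(87,482),80)]:
    p=onz(*s,z); d=p[:2]-q[:2]; c,sn=np.cos(q[2]),np.sin(q[2])
    print(nm,s[0],p,"rack",c*d[0]+sn*d[1],-sn*d[0]+c*d[1])
for r in [(0,-124,8),(0,-67,8),(0,0,8),(0,55,8),(88,0,105)]: print(r,W(q,r))
# flask, amber
for nm,u,v in [("flaskfoot",178,372),("amber",179,318),("beaker",318,470)]: print(nm,onz("side",u,v,0))
E
```

```text
nA side [491.3 261.8  80. ] rack 47.968267929201396 366.38352912080944
nB side [422.9 377.5  80. ] rack -12.543156667835959 486.4367201682622
nA scene [498.6 248.4  80. ] rack 54.38042998390191 352.5477013991667
nB scene [429.7 361.5  80. ] rack -6.766171969210319 470.0232825281049
o1 side [ 459.8 -104.3   88. ] rack -8.059481097201125 3.252053071304549
o2 side [459.2  -3.7  88. ] rack -1.9184507662699586 103.63323528424684
o1 scene [ 468.8 -120.1   88. ] rack -0.13378408137107878 -13.08639432090556
o2 scene [465.8 -15.8  88. ] rack 3.869597995293997 91.15678486235068
purple side [389.4 285.2  80. ] rack -52.16261505686255 396.6080063211769
red side [400.7 490.   80. ] rack -27.097959271991265 600.1701175430758
(0, -124, 8) [ 476.4 -230.7    8. ]
(0, -67, 8) [ 472.6 -173.8    8. ]
(0, 0, 8) [ 468.1 -107.     8. ]
(0, 55, 8) [464.4 -52.1   8. ]
(88, 0, 105) [ 555.9 -101.1  105. ]
flaskfoot [605.2 377.9   0. ]
amber [686.6 273.    0. ]
beaker [278.9 413.9   0. ]
```

```bash
cat >> h.py <<'E'
def goto(p,yaw):
    """displacement in tool frame (m) and turn (deg) for a down-pointing target"""
    o=arm.get_obs(); R=Ro.from_euler("xyz",o["tool_rot"]); Rt=Ro.from_euler("xyz",[np.pi,0,yaw])
    d=R.inv().apply(np.array(p)-o["eef_pos"])/1000
    rv=(R.inv()*Rt).as_rotvec(degrees=True)
    print("t %.2f pos"%o["t"],o["eef_pos"],"rot",o["tool_rot"].round(3),"| tool shift m",np.round(d,4),"turn deg",rv.round(2),"F",o["ft_force"],"w",o["gripper_width"].round(1))
Q=[468.1,-107,0.0673]
def W(p,q=Q):
    c,s=np.cos(q[2]),np.sin(q[2]); return np.array([q[0]+c*p[0]-s*p[1],q[1]+s*p[0]+c*p[1],p[2]])
def Rk(p,q=Q):
    d=np.array(p[:2])-q[:2]; c,s=np.cos(q[2]),np.sin(q[2]); return np.array([c*d[0]+s*d[1],-s*d[0]+c*d[1],p[2]])
YAW=np.pi/2+Q[2]
E
python3 - <<'E'
from h import *
f,cx,cy,E=cam("wrist"); p=-E[:3,:3].T@E[:3,3]; o=arm.get_obs(); R=Ro.from_euler("xyz",o["tool_rot"])
print(p, R.inv().apply(p-o["eef_pos"]), R.inv().apply(E[2,:3]))
goto(W((0,50,260)),YAW)
E
```

```text
[ 244.7 -499.   374.4] [  76.     0.6 -143.6] [-0.3 -0.   1. ]Traceback (most recent call last):
  File "<stdin>", line 4, in <module>
  File "h.py", line 26, in goto
    print("t %.2f pos"%o["t"],o["eef_pos"],"rot",o["tool_rot"].round(3),"| tool shift m",np.round(d,4),"turn deg",rv.round(2),"F",o["ft_force"],"w",o["gripper_width"].round(1))
                                                                                                                                                    ^^^^^^^^^^^^^^^^^^^^^^^^
AttributeError: 'float' object has no attribute 'round'
```

```bash
sed -i 's/o\["gripper_width"\].round(1)/round(float(o["gripper_width"]),1)/' h.py; python3 - <<'E'
from h import *
goto(W((-5,40,330)),YAW)
E
```

```text
t 0.15 pos [ 172.3 -522.1  230.8] rot [-3.1  0.   0.3] | tool shift m [ 0.4 -0.3 -0.1] turn deg [ -0.1  -0.  -75.6] F [ 0.3  0.1 -0.2] w 85.5
```

>>> step_arm(motion=[{"translation": [0,0,-0.02],"angular": [0,0,-10.7]},{"translation": [0,0,-0.02],"angular": [0,0,-10.7]},{"translation": [0,0,-0.02],"angular": [0,0,-10.7]},{"translation": [0,0,-0.02],"angular": [0,0,-10.7]},{"translation": [0,0,-0.02],"angular": [0,0,-10.7]}])

```text
t: 0.78
eef_pos: [172.3, -522.2, 331.7]
tool_rot: [-3.141, -0.0, 1.259]
ft_force: [-0.2, -0.4, -0.8]
gripper_width: 85.4
```

>>> step_arm(motion=[{"translation": [0,0,0],"angular": [0,0,-10.7]},{"translation": [0,0,0],"angular": [0,0,-10.7]}])

```text
t: 1.02
eef_pos: [172.4, -522.4, 331.2]
tool_rot: [-3.142, -0.0, 1.632]
ft_force: [-0.2, -0.5, 0.2]
gripper_width: 85.4
```

```bash
sed -i 's/)\/1000$/)/; s/tool shift m",np.round(d,4)/tool shift mm",d/' h.py; python3 - <<'E'
from h import *
goto(W((-5,40,330)),YAW)
E
```

```text
t 1.02 pos [ 172.4 -522.4  331.2] rot [-3.1 -0.   1.6] | tool shift mm [436.4 315.4   1.3] turn deg [-0.  -0.  -0.3] F [-0.2 -0.5  0.2] w 85.4
```

>>> step_arm(motion=[{"translation": [0.05,0.037,0],"angular": [0,0,-0.3]},{"translation": [0.05,0.037,0],"angular": [0,0,0]},{"translation": [0.05,0.037,0],"angular": [0,0,0]},{"translation": [0.05,0.037,0],"angular": [0,0,0]},{"translation": [0.05,0.037,0],"angular": [0,0,0]}])

```text
t: 1.65
eef_pos: [342.8, -259.9, 331.2]
tool_rot: [3.141, 0.0, 1.631]
ft_force: [0.3, -0.2, 0.7]
gripper_width: 85.6
```

>>> step_arm(motion=[{"translation": [0.05,0.037,0],"angular": [0,0,0]},{"translation": [0.05,0.037,0],"angular": [0,0,0]},{"translation": [0.05,0.037,0],"angular": [0,0,0]},{"translation": [0.036,0.019,0],"angular": [0,0,0]},{"translation": [0,0,0],"angular": [0,0,0]}])

```text
t: 2.28
eef_pos: [461.5, -66.0, 330.6]
tool_rot: [-3.14, -0.001, 1.635]
ft_force: [-0.1, -0.1, -0.4]
gripper_width: 85.6
```

```bash
python3 - <<'E'
from h import *
goto(W((-5,40,330)),YAW)
import pickle
c=cam("wrist"); im=snapshot("wrist")[:,:,::-1]; pickle.dump(c,open("w1.pkl","wb"))
cv2.imwrite("pics/w1.png",im)
cv2.imwrite("pics/s1.png",snapshot("scene")[:,:,::-1])
for n in [(0,-195,129),(39,158,40),(-39,158,40),(39,-158,50),(-39,-158,50),(39,158,0)]: print(n,proj("wrist",W(n),c))
E
```

```text
t 2.27 pos [461.5 -66.  330.6] rot [-3.1 -0.   1.6] | tool shift mm [-1.4 -1.2  0.6] turn deg [-0.1 -0.  -0.2] F [-0.1 -0.1 -0.4] w 85.6
(0, -195, 129) [324.3 418.1]
(39, 158, 40) [361.4  79.8]
(-39, 158, 40) [286.7  80. ]
(39, -158, 50) [354.4 348.3]
(-39, -158, 50) [292.9 348.3]
(39, 158, 0) [357.7  83.3]
```

View pics/w1.png

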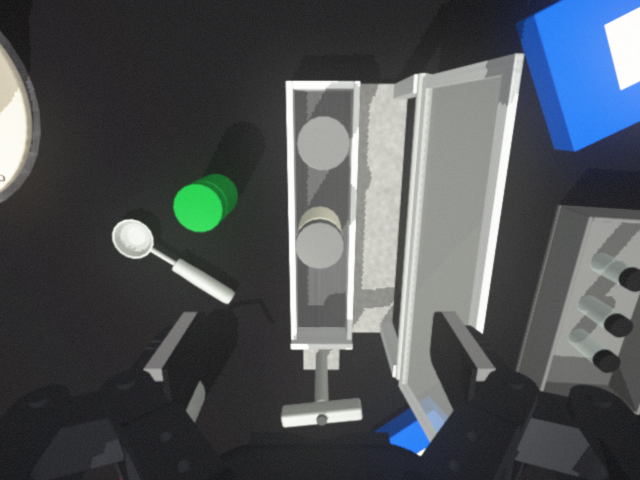

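```bash
python3 - <<'E'
from h import *
import pickle
c=pickle.load(open("w1.pkl","rb")); im=cv2.imread("pics/w1.png"); g=cv2.medianBlur(im[:,:,1],5)
roi=g[90:290,280:370]
cs=cv2.HoughCircles(roi,cv2.HOUGH_GRADIENT,1,40,param1=80,param2=12,minRadius=20,maxRadius=30)
for x,y,r in cs[0]:
    u,v=x+280,y+90; p=onz("wrist",u,v,88,c); print(u,v,r,p,Rk(p))
E
```

```text
318.5 243.5 24.9 [ 462.5 -113.6   88. ] [-6.1 -6.2 88. ]
323.5 142.5 26.0 [460.6 -10.2  88. ] [-0.9 97.1 88. ]
```

```bash
python3 - <<'E'
from h import *
goto(W((-3,-6,50)),YAW)
E
```

```text
t 2.38 pos [460.6 -68.  331.1] rot [-3.1  0.   1.6] | tool shift mm [-45.4   2.3 281.1] turn deg [-0.   0.  -0.3] F [-1.6  0.2  0.7] w 85.3
```

>>> step_arm(motion=[{"translation": [-0.045,0.002,0.04],"angular": [0,0,-0.2]},{"translation": [0,0,0.06],"angular": [0,0,0]},{"translation": [0,0,0.06],"angular": [0,0,0]},{"translation": [0,0,0.06],"angular": [0,0,0]},{"translation": [0,0,0],"angular": [0,0,0]}])

```text
t: 3.0
eef_pos: [462.0, -113.4, 107.4]
tool_rot: [-3.134, -0.002, 1.633]
ft_force: [0.7, 0.1, 1.7]
gripper_width: 85.6
```

>>> step_arm(motion=[{"translation": [0,0,0.04],"angular": [0,0,0]},{"translation": [0,0,0.02],"angular": [0,0,0]},{"translation": [0,0,0],"angular": [0,0,0]}])

```text
t: 3.38
eef_pos: [466.0, -113.8, 53.2]
tool_rot: [3.14, 0.0, 1.634]
ft_force: [-0.6, 0.7, 1.1]
gripper_width: 85.2
```

```bash
python3 - <<'E'
from h import *
goto(W((-3,-6,50)),YAW)
cv2.imwrite("pics/w2.png",snapshot("wrist")[:,:,::-1])
E
```

```text
t 3.38 pos [ 466.  -113.8   53.2] rot [3.1 0.  1.6] | tool shift mm [ 0.6 -0.5  3.2] turn deg [ 0.1  0.  -0.2] F [-0.6  0.7  1.1] w 85.2
```

View pics/w2.png

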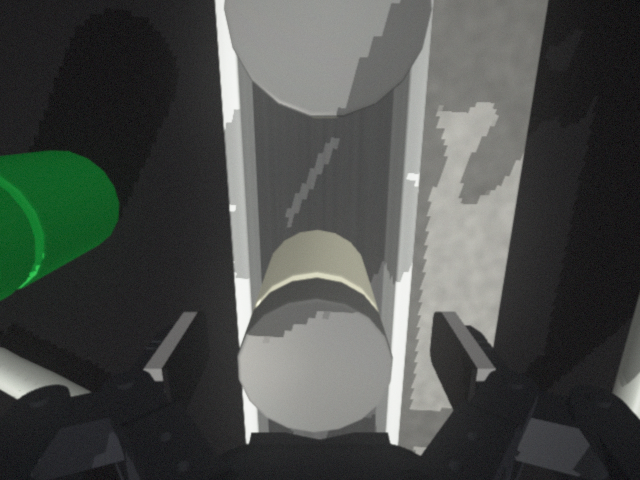

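```bash
python3 - <<'E'
from h import *
p=onz("wrist",315,364,88);print(p,Rk(p),Rk(arm.get_obs()["eef_pos"]))
E
```

```text
[ 464.  -114.8   88. ] [-4.6 -7.5 88. ] [-2.  -6.6 54. ]
```

Aligned with old_1. Close, lift slightly, and carry forward.

>>> step_arm(motion=[{"translation": [0,0,0.003],"angular": [0,0,0]},{"translation": [0,0,0],"angular": [0,0,0]},{"translation": [0,0,0],"angular": [0,0,0]},{"translation": [0,0,0],"angular": [0,0,0]},{"translation": [0,0,0],"angular": [0,0,0]}], gripper=0.045)

```text
t: 4.05
eef_pos: [466.0, -113.2, 49.7]
tool_rot: [3.14, 0.001, 1.635]
ft_force: [-1.9, 1.1, 6.5]
gripper_width: 51.0
```

```bash
python3 - <<'E'
from h import *
goto(W((0,-121,54)),YAW)
E
```

```text
t 4.05 pos [ 466.  -113.2   49.7] rot [3.1 0.  1.6] | tool shift mm [-114.9    2.9   -4.2] turn deg [ 0.1  0.1 -0.2] F [-1.9  1.1  6.5] w 51.0
```

>>> step_arm(motion=[{"translation": [0,0,-0.004],"angular": [0,0,0]},{"translation": [-0.03,0.002,0],"angular": [0,0,0]},{"translation": [-0.04,0,0],"angular": [0,0,0]},{"translation": [-0.035,0,0],"angular": [0,0,0]},{"translation": [0,0,0],"angular": [0,0,0]}])

```text
t: 4.68
eef_pos: [474.1, -219.5, 52.3]
tool_rot: [-3.141, 0.0, 1.632]
ft_force: [0.1, 0.8, -1.1]
gripper_width: 51.2
```

>>> step_arm(motion=[{"translation": [-0.004,0,0],"angular": [0,0,0]},{"translation": [-0.003,0,0],"angular": [0,0,0]},{"translation": [0,0,0],"angular": [0,0,0]}])

```text
t: 5.05
eef_pos: [474.7, -224.3, 52.4]
tool_rot: [3.142, 0.0, 1.635]
ft_force: [0.4, -0.3, -1.5]
gripper_width: 50.9
```

>>> step_arm(motion=[{"translation": [-0.003,0,0],"angular": [0,0,0]},{"translation": [-0.001,0,0],"angular": [0,0,0]},{"translation": [0,0,0],"angular": [0,0,0]}])

```text
t: 5.42
eef_pos: [474.8, -228.7, 52.3]
tool_rot: [-3.142, -0.0, 1.635]
ft_force: [-0.3, -0.5, -0.7]
gripper_width: 50.7
```

```bash
python3 - <<'E'
from h import *
goto(W((0,-122,50)),YAW)
cv2.imwrite("pics/w3.png",snapshot("wrist")[:,:,::-1])
E
```

```text
t 5.42 pos [ 474.8 -228.7   52.3] rot [-3.1 -0.   1.6] | tool shift mm [-0.2  1.5  2.3] turn deg [-0.  -0.  -0.2] F [-0.3 -0.5 -0.7] w 50.7
```

View pics/w3.png

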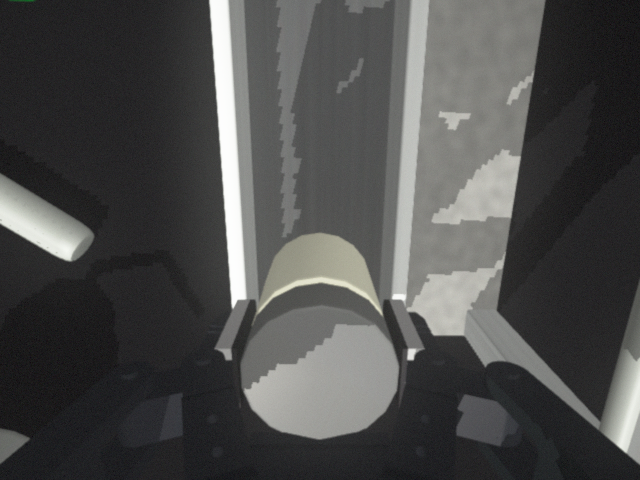

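>>> step_arm(motion=[{"translation": [-0.002,0.001,0],"angular": [0,0,0]},{"translation": [-0.001,0,0],"angular": [0,0,0]},{"translation": [0,0,0],"angular": [0,0,0]}])

```text
t: 5.85
eef_pos: [475.3, -229.4, 52.2]
tool_rot: [-3.14, -0.005, 1.636]
ft_force: [-4.5, 12.7, 5.5]
gripper_width: 51.2
```

>>> step_arm(motion=[{"translation": [0.001,0,0],"angular": [0,0,0]},{"translation": [0,0,0.002],"angular": [0,0,0]},{"translation": [0,0,0],"angular": [0,0,0]}])

```text
t: 6.22
eef_pos: [475.8, -229.2, 50.4]
tool_rot: [-3.142, -0.003, 1.636]
ft_force: [-1.9, 7.9, 1.6]
gripper_width: 50.9
```

>>> step_arm(motion=[{"translation": [0,0,0],"angular": [0,0,0]},{"translation": [0,0,0],"angular": [0,0,0]},{"translation": [0,0,-0.01],"angular": [0,0,0]},{"translation": [0,0,-0.04],"angular": [0,0,0]},{"translation": [0,0,-0.04],"angular": [0,0,0]}], gripper=0.085)

```text
t: 6.85
eef_pos: [475.8, -230.6, 141.9]
tool_rot: [3.142, 0.0, 1.635]
ft_force: [0.3, 0.5, 0.5]
gripper_width: 84.6
```

```bash
python3 - <<'E'
from h import *
goto(W((0,97,130)),YAW)
im=snapshot("wrist")[:,:,::-1]; cv2.imwrite("pics/w4.png",im)
E
```

```text
t 6.85 pos [ 475.8 -230.6  141.9] rot [3.1 0.  1.6] | tool shift mm [220.9  -0.2  11.9] turn deg [ 0.   0.  -0.2] F [0.3 0.5 0.5] w 84.6
```

View pics/w4.png

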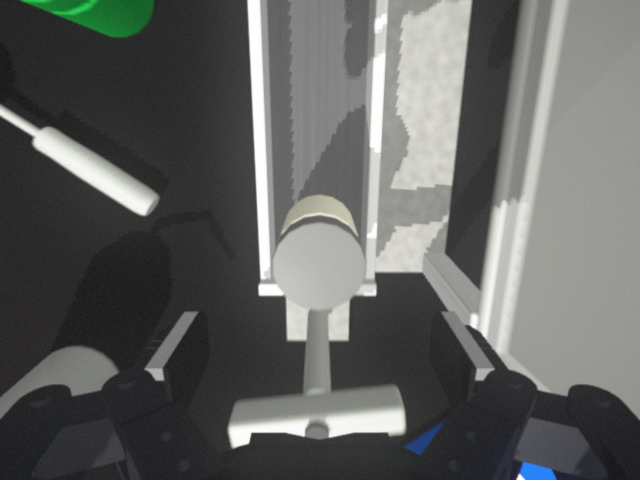

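>>> step_arm(motion=[{"translation": [0.05,0,0],"angular": [0,0,0]},{"translation": [0.06,0,0],"angular": [0,0,0]},{"translation": [0.06,0,0],"angular": [0,0,0]},{"translation": [0.05,0,0],"angular": [0,0,0]},{"translation": [0,0,0],"angular": [0,0,0]}])

```text
t: 7.52
eef_pos: [461.9, -8.5, 141.1]
tool_rot: [3.14, -0.0, 1.639]
ft_force: [0.1, -0.4, 0.6]
gripper_width: 85.1
```

```bash
python3 - <<'E'
from h import *
goto(W((0,97,50)),YAW)
c=cam("wrist");im=snapshot("wrist")[:,:,::-1]; cv2.imwrite("pics/w5.png",im)
g=cv2.medianBlur(np.ascontiguousarray(im[:,:,1]),5)
cs=cv2.HoughCircles(g,cv2.HOUGH_GRADIENT,1,40,param1=80,param2=20,minRadius=35,maxRadius=60)
for x,y,r in cs[0]:
    p=onz("wrist",x,y,88,c); print(x,y,r,p,Rk(p))
E
```

```text
t 7.53 pos [461.9  -8.5 141.1] rot [ 3.1 -0.   1.6] | tool shift mm [-1.7 -0.5 91.1] turn deg [ 0.1 -0.   0.1] F [ 0.1 -0.4  0.6] w 85.1
318.5 266.5 47.2 [460.4  -8.6  88. ] [-1.  98.7 88. ]
154.5 312.5 35.5 [369.2 -43.   88. ] [-94.4  70.5  88. ]
118.5 355.5 44.4 [346.2 -73.   88. ] [-119.3   42.1   88. ]
25.5 382.5 37.3 [288.3 -96.   88. ] [-178.6   23.1   88. ]
```

View pics/w5.png

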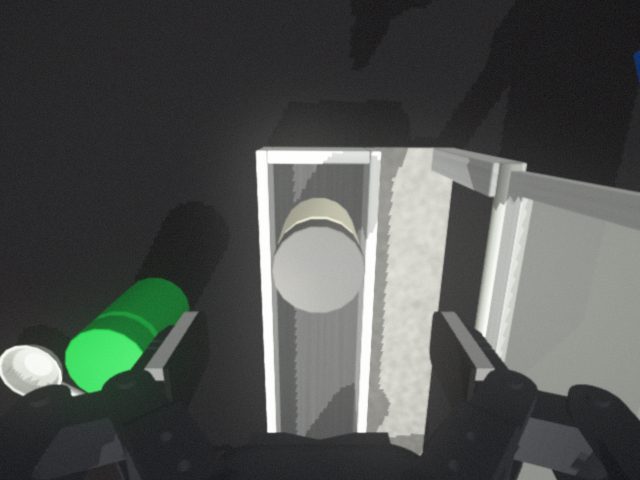

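>>> step_arm(motion=[{"translation": [0,0,0.05],"angular": [0,0,0]},{"translation": [0,-0.001,0.03],"angular": [0,0,0]},{"translation": [0,0,0.011],"angular": [0,0,0]},{"translation": [0,0,0],"angular": [0,0,0]}])

```text
t: 8.07
eef_pos: [461.0, -11.8, 49.5]
tool_rot: [-3.141, 0.0, 1.634]
ft_force: [-1.3, 0.5, 0.8]
gripper_width: 84.6
```

>>> step_arm(motion=[{"translation": [0,0,0],"angular": [0,0,0]},{"translation": [0,0,0],"angular": [0,0,0]},{"translation": [0,0,0],"angular": [0,0,0]},{"translation": [0,0,0],"angular": [0,0,0]},{"translation": [0,0,-0.004],"angular": [0,0,0]}], gripper=0.045)

```text
t: 8.7
eef_pos: [460.9, -11.1, 53.7]
tool_rot: [3.141, -0.0, 1.635]
ft_force: [-0.6, 0.4, -2.5]
gripper_width: 50.7
```

```bash
python3 - <<'E'
from h import *
goto(W((0,-68,50)),YAW)
E
```

```text
t 8.70 pos [460.9 -11.1  53.7] rot [ 3.1 -0.   1.6] | tool shift mm [-164.2    1.2    3.7] turn deg [ 0.  -0.  -0.2] F [-0.6  0.4 -2.5] w 50.7
```

>>> step_arm(motion=[{"translation": [-0.03,0.001,0],"angular": [0,0,0]},{"translation": [-0.045,0,0],"angular": [0,0,0]},{"translation": [-0.045,0,0],"angular": [0,0,0]},{"translation": [-0.035,0,0],"angular": [0,0,0]},{"translation": [0,0,0],"angular": [0,0,0]}])

```text
t: 9.32
eef_pos: [471.7, -167.6, 53.3]
tool_rot: [-3.141, 0.0, 1.632]
ft_force: [0.2, 0.2, -2.8]
gripper_width: 50.9
```

>>> step_arm(motion=[{"translation": [-0.004,0,0],"angular": [0,0,0]},{"translation": [-0.003,0,0],"angular": [0,0,0]},{"translation": [0,0,0],"angular": [0,0,0]}])

```text
t: 9.7
eef_pos: [472.3, -172.3, 53.4]
tool_rot: [3.142, -0.0, 1.636]
ft_force: [0.3, -0.3, -2.9]
gripper_width: 50.8
```

>>> step_arm(motion=[{"translation": [-0.002,0,0],"angular": [0,0,0]},{"translation": [-0.001,0,0],"angular": [0,0,0]},{"translation": [0,0,0],"angular": [0,0,0]}])

```text
t: 10.07
eef_pos: [472.5, -175.7, 53.3]
tool_rot: [-3.142, -0.0, 1.635]
ft_force: [0.2, -0.1, -2.3]
gripper_width: 50.7
```

```bash
python3 - <<'E'
from h import *
goto(W((0,-68,50)),YAW)
c=cam("wrist");im=snapshot("wrist")[:,:,::-1]; cv2.imwrite("pics/w6.png",im)
E
```

```text
t 10.07 pos [ 472.5 -175.7   53.3] rot [-3.1 -0.   1.6] | tool shift mm [0.8 0.3 3.3] turn deg [-0.  -0.  -0.2] F [ 0.2 -0.1 -2.3] w 50.7
```

View pics/w6.png

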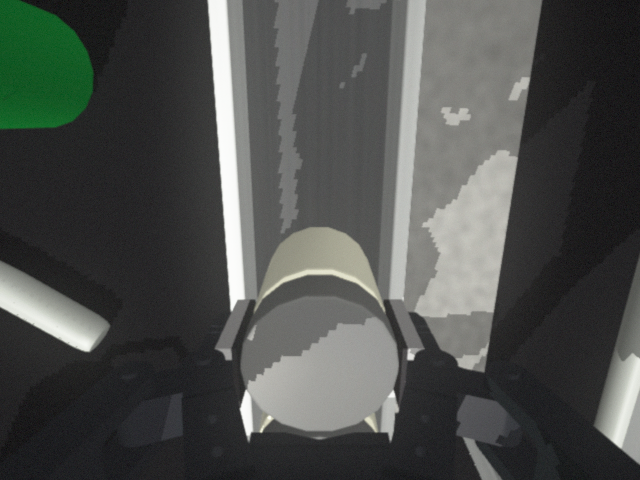

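>>> step_arm(motion=[{"translation": [-0.002,0,0],"angular": [0,0,0]},{"translation": [-0.001,0,0],"angular": [0,0,0]},{"translation": [0,0,0],"angular": [0,0,0]}])

```text
t: 10.5
eef_pos: [472.6, -178.8, 53.3]
tool_rot: [-3.142, -0.0, 1.635]
ft_force: [-0.8, -0.1, -2.8]
gripper_width: 50.9
```

>>> step_arm(motion=[{"translation": [-0.001,0,0],"angular": [0,0,0]},{"translation": [0,0,0.003],"angular": [0,0,0]},{"translation": [0,0,0.001],"angular": [0,0,0]},{"translation": [0,0,0],"angular": [0,0,0]}])

```text
t: 11.0
eef_pos: [472.9, -179.7, 50.8]
tool_rot: [3.14, 0.001, 1.635]
ft_force: [-5.3, 1.9, 12.1]
gripper_width: 50.5
```

>>> step_arm(motion=[{"translation": [0,0,0],"angular": [0,0,0]},{"translation": [0,0,0],"angular": [0,0,0]},{"translation": [0,0,-0.01],"angular": [0,0,0]},{"translation": [0,0,-0.05],"angular": [0,0,0]},{"translation": [0,0,-0.05],"angular": [0,0,0]}], gripper=0.085)

```text
t: 11.62
eef_pos: [472.4, -179.6, 160.9]
tool_rot: [-3.141, -0.0, 1.635]
ft_force: [1.1, 0.4, 0.6]
gripper_width: 84.9
```

>>> step_arm(motion=[{"translation": [0.06,0,-0.06],"angular": [0,0,0]},{"translation": [0.04,0,-0.06],"angular": [0,0,0]},{"translation": [0,0,0],"angular": [0,0,0]}])

```text
t: 12.0
eef_pos: [468.7, -99.5, 260.5]
tool_rot: [3.135, 0.002, 1.637]
ft_force: [0.4, -0.8, -0.6]
gripper_width: 85.1
```

```bash
python3 - <<'E'
from h import *
goto(W((0,-68,50)),YAW)
c=cam("wrist");im=snapshot("wrist")[:,:,::-1]; cv2.imwrite("pics/w7.png",im)
g=cv2.medianBlur(np.ascontiguousarray(im[:,:,1]),5)
cs=cv2.HoughCircles(g,cv2.HOUGH_GRADIENT,1,40,param1=80,param2=14,minRadius=20,maxRadius=32)
for x,y,r in cs[0]:
    p=onz("wrist",x,y,88,c); k=Rk(p)
    if abs(k[0])<30: print(x,y,r,p,k)
cv2.imwrite("pics/d7.png",snapshot("side")[:,:,::-1])
E
```

```text
t 12.00 pos [468.7 -99.5 260.5] rot [3.1 0.  1.6] | tool shift mm [-75.   -2.6 210.6] turn deg [ 0.4  0.1 -0.1] F [ 0.4 -0.8 -0.6] w 85.1
316.5 302.5 28.0 [ 471.9 -181.3   88. ] [ -1.2 -74.4  88. ]
315.5 345.5 28.0 [ 473.9 -226.1   88. ] [  -2.2 -119.3   88. ]
349.5 213.5 25.7 [494.3 -96.8  88. ] [26.8  8.4 88. ]
```

View pics/w7.png

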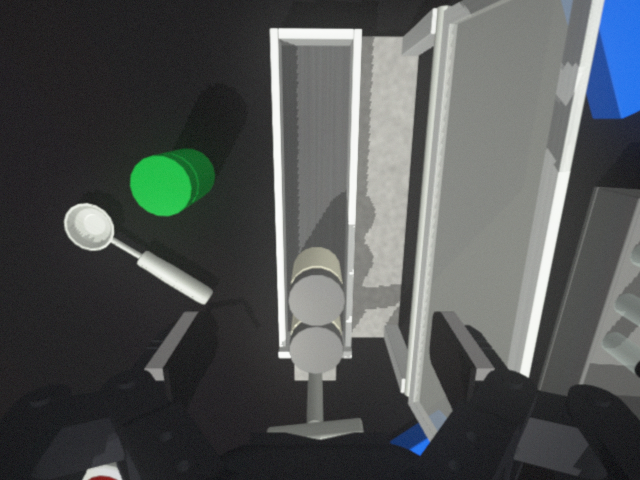

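View pics/d7.png

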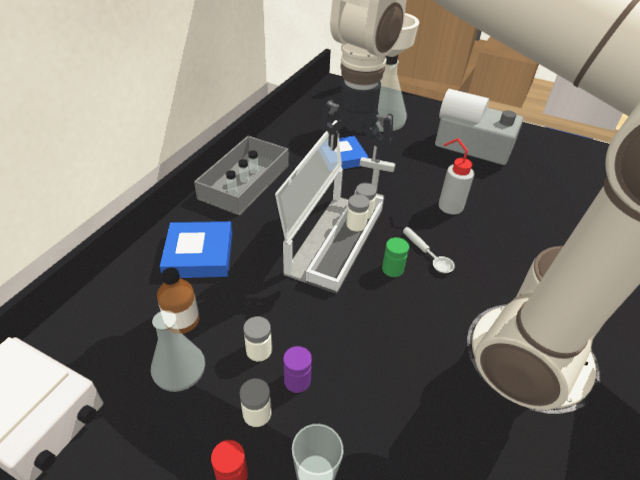

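```bash
python3 - <<'E'
from h import *
goto((470,250,330),YAW)
E
```

```text
t 12.10 pos [ 468.  -100.8  256.1] rot [3.1 0.  1.6] | tool shift mm [349.9  24.9 -74.1] turn deg [ 0.1  0.  -0.1] F [ 0.4 -0.2  0.2] w 84.8
```

>>> step_arm(motion=[{"translation": [0.05,0.005,-0.03],"angular": [0,0,0]},{"translation": [0.06,0.005,-0.03],"angular": [0,0,0]},{"translation": [0.06,0.005,-0.014],"angular": [0,0,0]},{"translation": [0.06,0.005,0],"angular": [0,0,0]},{"translation": [0.06,0.005,0],"angular": [0,0,0]}])

```text
t: 12.72
eef_pos: [474.0, 187.0, 326.1]
tool_rot: [-3.14, 0.001, 1.634]
ft_force: [0.9, 0.2, -0.8]
gripper_width: 84.5
```

>>> step_arm(motion=[{"translation": [0.06,0,0],"angular": [0,0,0]},{"translation": [0,0,0],"angular": [0,0,0]},{"translation": [0,0,0],"angular": [0,0,0]}])

```text
t: 13.1
eef_pos: [470.3, 245.0, 326.2]
tool_rot: [-3.14, 0.001, 1.635]
ft_force: [-0.1, 0.1, 0.0]
gripper_width: 85.3
```

```bash
cat > look.py <<'E'
from h import *
import sys
z=float(sys.argv[1]); rmin,rmax=int(sys.argv[2]),int(sys.argv[3]); nm=sys.argv[4]
c=cam("wrist");im=snapshot("wrist")[:,:,::-1]; cv2.imwrite("pics/"+nm,im)
print(arm.get_obs()["eef_pos"])
sat=cv2.cvtColor(np.ascontiguousarray(im),cv2.COLOR_BGR2HSV)[:,:,1]
g=cv2.medianBlur(np.ascontiguousarray(im[:,:,1]),5)
cs=cv2.HoughCircles(g,cv2.HOUGH_GRADIENT,1,30,param1=80,param2=16,minRadius=rmin,maxRadius=rmax)
if cs is not None:
  for x,y,r in cs[0]:
    p=onz("wrist",x,y,z,c); print("px",x,y,r,"world",p,"rack",Rk(p),"bgr",im[min(479,int(y)),min(639,int(x))])
E
python3 look.py 80 18 34 w8.png
```

```text
[470.4 244.5 326.7]
px 342.5 185.5 25.2 world [491.5 259.1  80. ] rack [ 48.  363.7  80. ] bgr [196 199 199]
px 241.5 153.5 25.0 world [388.9 284.3  80. ] rack [-52.7 395.7  80. ] bgr [242  90 206]
px 522.5 65.5 33.4 world [648.8 381.2  80. ] rack [213.1 474.9  80. ] bgr [230 235 226]
px 279.5 51.5 30.1 world [423.5 378.4  80. ] rack [-11.9 487.3  80. ] bgr [202 205 206]
px 520.5 183.5 33.4 world [671.4 272.9  80. ] rack [228.3 365.4  80. ] bgr [ 45 117 190]
px 153.5 13.5 26.6 world [309.8 402.   80. ] rack [-123.7  518.5   80. ] bgr [238 244 234]
px 214.5 407.5 20.2 world [356.8 -24.8  80. ] rack [-105.5   89.5   80. ] bgr [ 60 131  40]
px 201.5 437.5 21.4 world [339.5 -72.4  80. ] rack [-126.    43.2   80. ] bgr [43 45 40]
px 571.5 200.5 25.2 world [727.5 259.   80. ] rack [283.4 347.8  80. ] bgr [61 53 57]
```

View pics/w8.png

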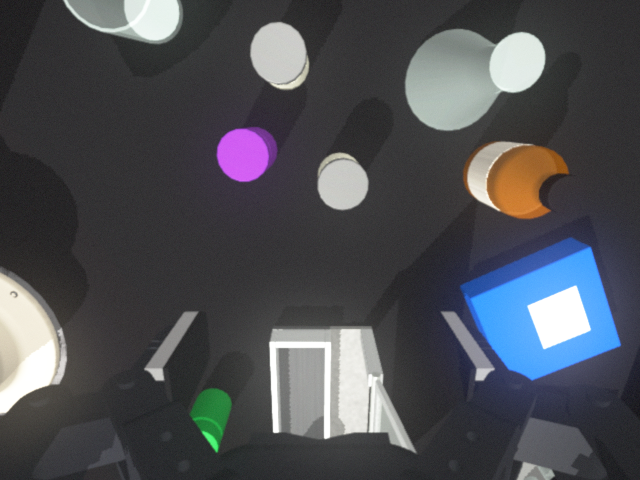

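```bash
python3 - <<'E'
from h import *
goto((491.5,260,42),YAW)
E
```

```text
t 13.15 pos [470.4 244.5 326.7] rot [-3.1  0.   1.6] | tool shift mm [ 14.4  22.3 284.7] turn deg [-0.1  0.1 -0.3] F [-0.1 -0.4 -0.8] w 84.9
```

>>> step_arm(motion=[{"translation": [0.014,0.022,0.05],"angular": [0,0,-0.2]},{"translation": [0,0,0.06],"angular": [0,0,0]},{"translation": [0,0,0.06],"angular": [0,0,0]},{"translation": [0,0,0.02],"angular": [0,0,0]},{"translation": [0,0,0],"angular": [0,0,0]}])

```text
t: 13.78
eef_pos: [490.8, 258.9, 135.9]
tool_rot: [-3.139, 0.001, 1.636]
ft_force: [0.8, -0.3, 0.7]
gripper_width: 84.8
```

```bash
python3 look.py 80 35 60 w9.png; python3 -c "
from h import *
goto((491.5,260,42),YAW)"
```

```text
[491.5 259.6 137.7]
px 323.5 258.5 46.8 world [491.7 262.5  80. ] rack [ 48.4 367.1  80. ] bgr [238 240 240]
px 192.5 23.5 51.5 world [423.4 373.5  80. ] rack [-12.3 482.5  80. ] bgr [232 235 235]
px 322.5 228.5 36.6 world [489.9 279.6  80. ] rack [ 47.8 384.3  80. ] bgr [235 238 238]
px 140.5 211.5 44.9 world [392.7 282.5  80. ] rack [-49.  393.7  80. ] bgr [254 121 244]
px 592.5 237.5 58.3 world [636.1 284.3  80. ] rack [193.9 379.1  80. ] bgr [ 78 125 175]
px 633.5 259.5 51.5 world [662.1 273.3  80. ] rack [219.1 366.4  80. ] bgr [ 53 139 222]
px 219.5 46.5 48.0 world [435.7 364.7  80. ] rack [ -0.6 472.8  80. ] bgr [233 235 236]
px 580.5 441.5 57.2 world [667.2 147.3  80. ] rack [215.7 240.4  80. ] bgr [108 102 100]
px 496.5 97.5 58.3 world [569.7 351.1  80. ] rack [132.2 450.2  80. ] bgr [220 227 215]
t 13.82 pos [491.5 259.6 137.7] rot [-3.1  0.   1.6] | tool shift mm [ 0.5  0.  95.7] turn deg [-0.   0.  -0.1] F [0.3 0.3 0.5] w 84.8
```

View pics/w9.png

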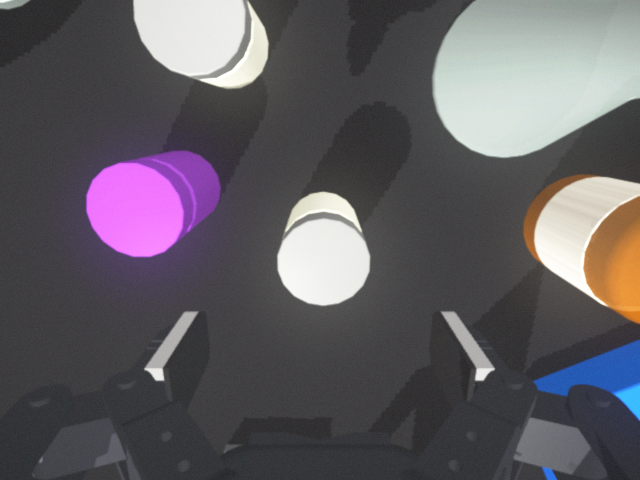

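>>> step_arm(motion=[{"translation": [0.002,0,0.05],"angular": [0,0,0]},{"translation": [0,0,0.035],"angular": [0,0,0]},{"translation": [0,0,0.01],"angular": [0,0,0]},{"translation": [0,0,0],"angular": [0,0,0]}])

```text
t: 14.32
eef_pos: [491.8, 263.0, 43.8]
tool_rot: [3.14, -0.001, 1.638]
ft_force: [0.5, 0.7, 0.4]
gripper_width: 85.0
```

>>> step_arm(motion=[{"translation": [0,0,0],"angular": [0,0,0]},{"translation": [0,0,0],"angular": [0,0,0]},{"translation": [0,0,0],"angular": [0,0,0]},{"translation": [0,0,0],"angular": [0,0,0]},{"translation": [0,0,0],"angular": [0,0,0]}], gripper=0.045)

```text
t: 14.95
eef_pos: [491.9, 263.5, 44.2]
tool_rot: [3.139, -0.001, 1.638]
ft_force: [-0.4, -0.7, 5.9]
gripper_width: 50.4
```

>>> step_arm(motion=[{"translation": [0,0,-0.04],"angular": [0,0,0]},{"translation": [0,0,-0.06],"angular": [0,0,0]},{"translation": [0,0,-0.03],"angular": [0,0,0]},{"translation": [0,0,0],"angular": [0,0,0]}])

```text
t: 15.45
eef_pos: [492.2, 263.6, 175.6]
tool_rot: [3.137, -0.002, 1.638]
ft_force: [-0.1, -0.3, -2.8]
gripper_width: 51.0
```

```bash
python3 - <<'E'
from h import *
goto(W((0,-8,170)),YAW)
E
```

```text
t 15.45 pos [492.2 263.6 175.6] rot [ 3.1 -0.   1.6] | tool shift mm [-376.2  -49.1    4.6] turn deg [ 0.3 -0.1  0. ] F [-0.1 -0.3 -2.8] w 51.0
```

>>> step_arm(motion=[{"translation": [-0.04,-0.024,0],"angular": [0,0,0]},{"translation": [-0.055,-0.025,0],"angular": [0,0,0]},{"translation": [-0.06,0,0],"angular": [0,0,0]},{"translation": [-0.06,0,0],"angular": [0,0,0]},{"translation": [-0.06,0,0],"angular": [0,0,0]}])

```text
t: 16.08
eef_pos: [460.1, -16.4, 171.3]
tool_rot: [-3.141, -0.0, 1.639]
ft_force: [1.7, 0.2, -1.5]
gripper_width: 50.6
```

>>> step_arm(motion=[{"translation": [-0.055,0,0.0],"angular": [0,0,0]},{"translation": [-0.045,0,0],"angular": [0,0,0]},{"translation": [0,0,0],"angular": [0,0,0]},{"translation": [0,0,0],"angular": [0,0,0]}])

```text
t: 16.58
eef_pos: [467.0, -114.2, 171.4]
tool_rot: [-3.14, -0.001, 1.638]
ft_force: [-0.1, -0.0, -1.0]
gripper_width: 50.5
```

```bash
python3 look.py 217 50 100 w10.png; python3 - <<'E'
from h import *
goto(W((0,-8,54)),YAW)
E
```

```text
[ 467.2 -113.7  171.7]
px 319.5 358.5 80.6 world [ 465.5 -105.1  217. ] rack [ -2.5   2.  217. ] bgr [154 158 157]
px 320.5 392.5 87.9 world [ 466.6 -117.1  217. ] rack [ -2.2 -10.  217. ] bgr [151 155 156]
px 206.5 243.5 70.8 world [432.8 -71.5 217. ] rack [-32.8  37.8 217. ] bgr [41 39 38]
px 115.5 174.5 51.5 world [410.1 -54.7 217. ] rack [-54.3  56.1 217. ] bgr [ 75 189  35]
px 404.5 259.5 83.9 world [486.4 -72.4 217. ] rack [ 20.6  33.2 217. ] bgr [174 180 180]
px 88.5 197.5 72.6 world [402.6 -61.1 217. ] rack [-62.2  50.2 217. ] bgr [ 76 188  39]
px 393.5 209.5 96.1 world [481.7 -58.9 217. ] rack [ 16.8  47.1 217. ] bgr [143 149 150]
px 437.5 184.5 72.6 world [492.  -51.6 217. ] rack [ 27.6  53.6 217. ] bgr [181 188 190]
px 419.5 225.5 78.4 world [489.  -62.7 217. ] rack [ 23.9  42.8 217. ] bgr [181 186 187]
px 137.5 222.5 77.1 world [414.8 -66.9 217. ] rack [-50.5  43.6 217. ] bgr [45 53 43]
px 323.5 304.5 70.6 world [465.4 -87.4 217. ] rack [ -1.4  19.7 217. ] bgr [86 90 89]
px 440.5 253.5 53.1 world [495.8 -70.1 217. ] rack [ 30.2  35.  217. ] bgr [55 59 57]
px 377.5 243.5 53.6 world [478.5 -68.4 217. ] rack [ 13.   37.8 217. ] bgr [127 134 134]
px 362.5 74.5 91.5 world [470.3 -27.1 217. ] rack [  7.6  79.5 217. ] bgr [109 108 107]
px 345.5 214.5 51.2 world [469.3 -61.1 217. ] rack [  4.3  45.8 217. ] bgr [79 84 81]
px 437.5 47.5 56.9 world [487.  -20.2 217. ] rack [ 24.7  85.3 217. ] bgr [124 128 128]
px 541.5 272.5 60.2 world [524.4 -73.6 217. ] rack [ 58.4  29.5 217. ] bgr [130 135 133]
px 211.5 104.5 51.9 world [434.7 -36.2 217. ] rack [-28.5  72.9 217. ] bgr [25 31 31]
t 16.62 pos [ 467.2 -113.7  171.7] rot [-3.1 -0.   1.6] | tool shift mm [ -1.4   1.5 117.7] turn deg [-0.1 -0.   0. ] F [ 0.1 -0.3 -1.6] w 50.4
```

View pics/w10.png

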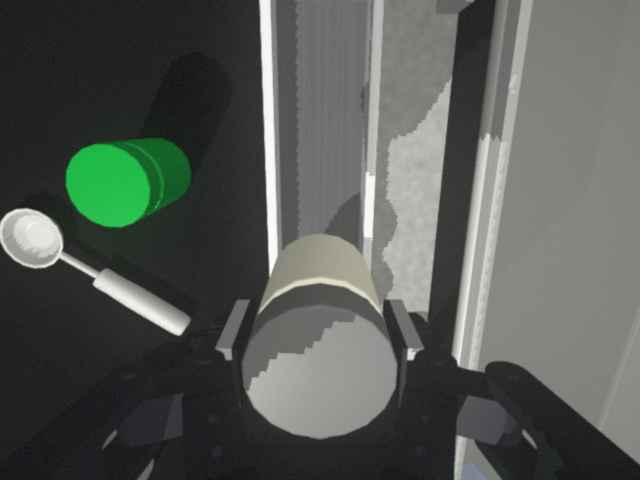

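>>> step_arm(motion=[{"translation": [0,0.001,0.05],"angular": [0,0,0]},{"translation": [0,0,0.045],"angular": [0,0,0]},{"translation": [0,0,0],"angular": [0,0,0]}])

```text
t: 17.0
eef_pos: [466.3, -112.7, 74.4]
tool_rot: [-3.136, -0.002, 1.64]
ft_force: [0.2, 0.5, -0.5]
gripper_width: 50.6
```

>>> step_arm(motion=[{"translation": [0,0,0.015],"angular": [0,0,0]},{"translation": [0,0,0.007],"angular": [0,0,0]},{"translation": [0,0,0],"angular": [0,0,0]},{"translation": [0,0,0],"angular": [0,0,0]}])

```text
t: 17.5
eef_pos: [468.9, -114.5, 56.1]
tool_rot: [3.141, 0.0, 1.638]
ft_force: [0.2, 0.1, -1.0]
gripper_width: 50.4
```

>>> step_arm(motion=[{"translation": [0,0,0.003],"angular": [0,0,0]},{"translation": [0,0,0.001],"angular": [0,0,0]},{"translation": [0,0,0],"angular": [0,0,0]}])

```text
t: 17.88
eef_pos: [468.8, -114.5, 52.2]
tool_rot: [3.141, 0.0, 1.638]
ft_force: [-1.1, 0.1, 4.6]
gripper_width: 51.0
```

>>> step_arm(motion=[{"translation": [0,0,0],"angular": [0,0,0]},{"translation": [0,0,0],"angular": [0,0,0]},{"translation": [0,0,-0.02],"angular": [0,0,0]},{"translation": [0,0,-0.05],"angular": [0,0,0]},{"translation": [0,0,-0.06],"angular": [0,0,0]}], gripper=0.085)

```text
t: 18.5
eef_pos: [467.8, -114.2, 181.9]
tool_rot: [-3.14, -0.001, 1.638]
ft_force: [0.7, -0.3, 0.3]
gripper_width: 84.9
```

>>> step_arm(motion=[{"translation": [0.03,0,-0.06],"angular": [0,0,0]},{"translation": [0.03,0,-0.05],"angular": [0,0,0]},{"translation": [0,0,0],"angular": [0,0,0]}])

```text
t: 18.88
eef_pos: [465.6, -55.3, 291.3]
tool_rot: [3.135, 0.001, 1.64]
ft_force: [-0.1, 0.2, -0.8]
gripper_width: 85.4
```

```bash
python3 look.py 88 23 30 w11.png; python3 - <<'E'
from h import *
cv2.imwrite("pics/d11.png",snapshot("side")[:,:,::-1])
goto((423.5,378,330),YAW)
E
```

```text
[465.3 -56.  288.8]
px 315.5 327.5 23.8 world [ 470.8 -180.4   88. ] rack [ -2.3 -73.5  88. ] bgr [158 163 163]
px 317.5 270.5 24.9 world [ 468.5 -118.1   88. ] rack [ -0.4 -11.1  88. ] bgr [156 161 159]
px 178.5 228.5 27.1 world [336.  -84.8  88. ] rack [-130.3   31.    88. ] bgr [ 85 201  49]
px 315.5 373.5 23.9 world [ 474.5 -235.5   88. ] rack [  -2.3 -128.6   88. ] bgr [159 163 163]
px 108.5 260.5 25.4 world [ 268.  -121.4   88. ] rack [-200.6   -0.9   88. ] bgr [208 219 215]
t 18.98 pos [464.9 -56.4 287.2] rot [3.1 0.  1.6] | tool shift mm [436.2 -11.6 -42.9] turn deg [0.  0.  0.1] F [-0.2 -0.4 -0.4] w 84.8
```

View pics/w11.png

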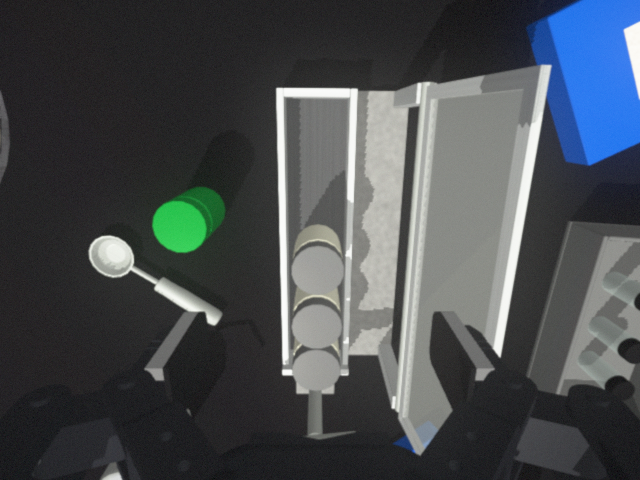

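View pics/d11.png

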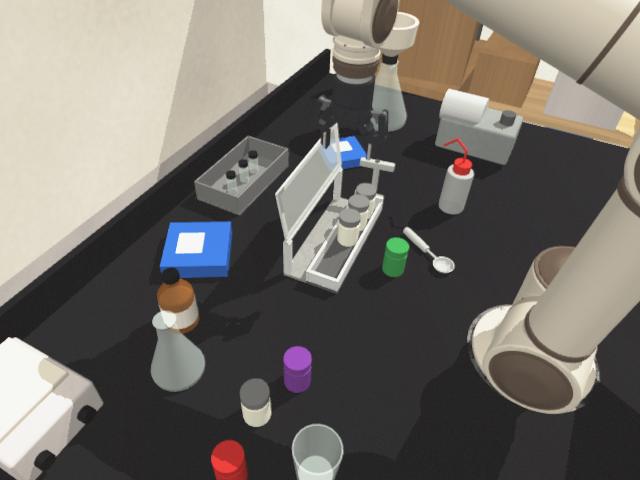

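>>> step_arm(motion=[{"translation": [0.05,0,-0.03],"angular": [0,0,0]},{"translation": [0.06,0,-0.013],"angular": [0,0,0]},{"translation": [0.06,0,0],"angular": [0,0,0]},{"translation": [0.06,0,0],"angular": [0,0,0]},{"translation": [0.06,0,0],"angular": [0,0,0]}])

```text
t: 19.6
eef_pos: [444.7, 234.1, 328.6]
tool_rot: [-3.14, 0.001, 1.637]
ft_force: [1.7, -0.2, 0.7]
gripper_width: 85.0
```

>>> step_arm(motion=[{"translation": [0.06,-0.006,0],"angular": [0,0,0]},{"translation": [0.05,-0.006,0.03],"angular": [0,0,0]},{"translation": [0.03,0,0.03],"angular": [0,0,0]},{"translation": [0,0,0],"angular": [0,0,0]},{"translation": [0,0,0],"angular": [0,0,0]}])

```text
t: 20.23
eef_pos: [423.8, 370.7, 270.0]
tool_rot: [-3.141, 0.001, 1.638]
ft_force: [0.5, -0.2, 1.5]
gripper_width: 85.1
```

```bash
python3 look.py 80 25 36 w12.png; python3 - <<'E'
from h import *
goto((423.5,378,42),YAW)
E
```

```text
[424.1 370.6 270.8]
px 319.5 201.5 29.1 world [422.3 378.5  80. ] rack [-13.1 487.5  80. ] bgr [237 240 240]
px 182.5 137.5 32.1 world [304. 425.  80.] rack [-128.   541.9   80. ] bgr [253 254 252]
px 576.5 244.5 34.3 world [658.7 354.7  80. ] rack [221.2 447.8  80. ] bgr [252 253 251]
px 572.5 312.5 30.8 world [673.5 286.4  80. ] rack [231.4 378.7  80. ] bgr [ 68 134 207]
px 279.5 295.5 26.1 world [390.4 285.2  80. ] rack [-51.1 396.5  80. ] bgr [255 138 249]
px 538.5 301.5 33.2 world [637.9 295.8  80. ] rack [196.5 390.4  80. ] bgr [231 241 245]
px 123.5 122.5 31.0 world [255.6 433.8  80. ] rack [-175.6  553.8   80. ] bgr [167 171 162]
px 603.5 26.5 31.0 world [631.7 530.3  80. ] rack [206.1 624.8  80. ] bgr [46 46 47]
t 20.27 pos [424.1 370.6 270.8] rot [3.1 0.  1.6] | tool shift mm [  7.4  -0.2 228.8] turn deg [ 0.   0.  -0.1] F [-0.4  0.3  0.3] w 85.1
```

View pics/w12.png

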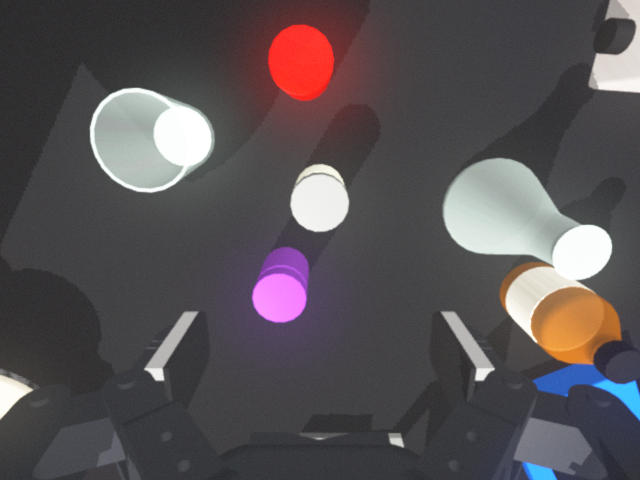

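>>> step_arm(motion=[{"translation": [0.008,-0.001,0.05],"angular": [0,0,0]},{"translation": [0,0,0.06],"angular": [0,0,0]},{"translation": [0,0,0.06],"angular": [0,0,0]},{"translation": [0,0,0.04],"angular": [0,0,0]},{"translation": [0,0,0.017],"angular": [0,0,0]}])

```text
t: 20.9
eef_pos: [422.1, 378.2, 42.1]
tool_rot: [-3.141, 0.001, 1.637]
ft_force: [-0.1, -0.2, 0.7]
gripper_width: 85.1
```

```bash
python3 look.py 80 60 82 w13.png|head -3; python3 - <<'E'
from h import *
goto((422.5,379,43),YAW)
E
```

```text
[421.9 378.2  41.1]
px 322.5 354.5 81.4 world [421.8 383.5  80. ] rack [-13.3 492.5  80. ] bgr [226 230 230]
px 12.5 185.5 81.4 world [332.7 431.5  80. ] rack [-98.9 546.4  80. ] bgr [251 252 249]
t 20.95 pos [421.9 378.2  41.1] rot [-3.1  0.   1.6] | tool shift mm [ 0.8  0.6 -1.9] turn deg [-0.1  0.1 -0.1] F [ 0.2 -0.3 -1.3] w 85.1
```

View pics/w13.png

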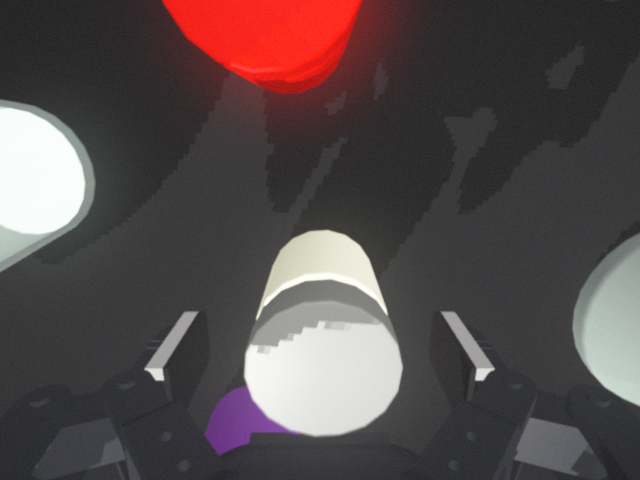

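Jar centred at (323,369) between the pads (its true lid centre, matching the earlier grasps). Grip and lift.

>>> step_arm(motion=[{"translation": [0,0.001,-0.002],"angular": [0,0,0]},{"translation": [0,0,0],"angular": [0,0,0]},{"translation": [0,0,0],"angular": [0,0,0]},{"translation": [0,0,0],"angular": [0,0,0]},{"translation": [0,0,0],"angular": [0,0,0]}], gripper=0.045)

```text
t: 21.58
eef_pos: [424.3, 380.6, 48.2]
tool_rot: [3.138, -0.002, 1.638]
ft_force: [-1.3, -1.7, 6.8]
gripper_width: 50.5
```

>>> step_arm(motion=[{"translation": [0,0,-0.04],"angular": [0,0,0]},{"translation": [0,0,-0.06],"angular": [0,0,0]},{"translation": [0,0,-0.04],"angular": [0,0,0]},{"translation": [0,0,0],"angular": [0,0,0]}])

```text
t: 22.08
eef_pos: [424.4, 380.9, 190.4]
tool_rot: [3.135, -0.005, 1.638]
ft_force: [-0.9, 0.0, -3.2]
gripper_width: 50.9
```

```bash
python3 - <<'E'
from h import *
goto(W((0,58,180)),YAW)
E
```

```text
t 22.07 pos [424.4 380.9 190.4] rot [ 3.1 -0.   1.6] | tool shift mm [-431.7   10.6    8.4] turn deg [ 0.4 -0.3  0. ] F [-0.9  0.  -3.2] w 50.9
```

>>> step_arm(motion=[{"translation": [-0.05,0.002,0],"angular": [0,0,0]},{"translation": [-0.06,0.004,0],"angular": [0,0,0]},{"translation": [-0.06,0.004,0],"angular": [0,0,0]},{"translation": [-0.06,0,0],"angular": [0,0,0]},{"translation": [-0.06,0,0],"angular": [0,0,0]}])

```text
t: 22.7
eef_pos: [452.3, 89.1, 184.9]
tool_rot: [3.141, 0.0, 1.639]
ft_force: [1.5, -0.5, -2.1]
gripper_width: 50.8
```

>>> step_arm(motion=[{"translation": [-0.06,0,0.0],"angular": [0,0,0]},{"translation": [-0.06,0,0],"angular": [0,0,0]},{"translation": [-0.022,0,0],"angular": [0,0,0]},{"translation": [0,0,0],"angular": [0,0,0]},{"translation": [0,0,0],"angular": [0,0,0]}])

```text
t: 23.32
eef_pos: [462.0, -50.2, 185.0]
tool_rot: [-3.141, -0.0, 1.638]
ft_force: [0.3, -0.1, -1.2]
gripper_width: 50.6
```

```bash
python3 look.py 217 78 82 w14.png|head -3; python3 - <<'E'
from h import *
goto(W((0,58,54)),YAW)
E
```

```text
[462.1 -49.9 185.1]
px 324.5 356.5 80.3 world [462.7 -49.5 217. ] rack [ -1.6  57.7 217. ] bgr [148 153 153]
t 23.38 pos [462.1 -49.9 185.1] rot [-3.1 -0.   1.6] | tool shift mm [  0.6   2.2 131.1] turn deg [-0.  -0.   0.1] F [-1.7  0.1 -1.4] w 50.5
```

View pics/w14.png

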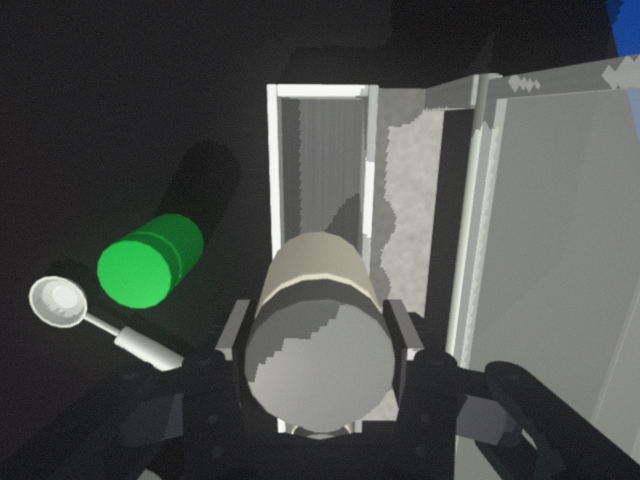

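>>> step_arm(motion=[{"translation": [0,0.002,0.05],"angular": [0,0,0]},{"translation": [0,0,0.05],"angular": [0,0,0]},{"translation": [0,0,0.02],"angular": [0,0,0]},{"translation": [0,0,0],"angular": [0,0,0]},{"translation": [0,0,0],"angular": [0,0,0]}])

```text
t: 24.0
eef_pos: [464.8, -50.0, 66.5]
tool_rot: [3.14, 0.0, 1.639]
ft_force: [0.2, 0.6, -2.1]
gripper_width: 50.8
```

>>> step_arm(motion=[{"translation": [0,0,0.004],"angular": [0,0,0]},{"translation": [0,0,0],"angular": [0,0,0]},{"translation": [0,0,0],"angular": [0,0,0]}])

```text
t: 24.38
eef_pos: [464.3, -50.6, 61.6]
tool_rot: [3.141, 0.0, 1.638]
ft_force: [-0.1, -0.0, -1.1]
gripper_width: 50.9
```

>>> step_arm(motion=[{"translation": [0,0,0.004],"angular": [0,0,0]},{"translation": [0,0,0.002],"angular": [0,0,0]},{"translation": [0,0,0],"angular": [0,0,0]}])

```text
t: 24.75
eef_pos: [464.2, -50.7, 56.2]
tool_rot: [3.141, 0.0, 1.638]
ft_force: [-4.3, -0.6, 8.8]
gripper_width: 50.3
```

>>> step_arm(motion=[{"translation": [0,0,0.002],"angular": [0,0,0]},{"translation": [0,0,0],"angular": [0,0,0]}])

```text
t: 25.0
eef_pos: [464.3, -50.8, 56.1]
tool_rot: [3.14, 0.001, 1.638]
ft_force: [-11.5, 0.4, 26.1]
gripper_width: 50.6
```

>>> step_arm(motion=[{"translation": [0,0,-0.002],"angular": [0,0,0]},{"translation": [0,0,0],"angular": [0,0,0]}])

```text
t: 25.25
eef_pos: [464.3, -50.7, 56.2]
tool_rot: [3.141, 0.0, 1.638]
ft_force: [-4.2, -0.5, 10.9]
gripper_width: 50.8
```

>>> step_arm(motion=[{"translation": [0,0,0],"angular": [0,0,0]},{"translation": [0,0,0],"angular": [0,0,0]},{"translation": [0,0,-0.02],"angular": [0,0,0]},{"translation": [0,0,-0.05],"angular": [0,0,0]},{"translation": [0,0,-0.06],"angular": [0,0,0]}], gripper=0.085)

```text
t: 25.88
eef_pos: [463.5, -50.5, 185.6]
tool_rot: [-3.139, -0.0, 1.638]
ft_force: [1.7, -0.5, 0.5]
gripper_width: 85.6
```

>>> step_arm(motion=[{"translation": [0,0,-0.06],"angular": [0,0,0]},{"translation": [0,0,-0.05],"angular": [0,0,0]},{"translation": [0,0,0],"angular": [0,0,0]}])

```text
t: 26.25
eef_pos: [465.3, -50.7, 298.9]
tool_rot: [3.136, 0.001, 1.638]
ft_force: [-0.6, -0.6, -0.2]
gripper_width: 85.1
```

```bash
python3 look.py 88 23 30 w15.png; python3 - <<'E'
from h import *
a=snapshot("side")[:,:,::-1];cv2.imwrite("pics/d15.png",a)
zoom("s",a,220,110,190,190,3.1,"d15z.png")
goto(W((150,0,300)),YAW)
E
```

```text
[464.9 -50.7 296.5]
px 315.5 208.5 26.0 world [462.2 -54.1  88. ] rack [-2.4 53.2 88. ] bgr [159 163 163]
px 317.5 272.5 24.6 world [ 468.4 -118.6   88. ] rack [ -0.5 -11.6  88. ] bgr [160 166 164]
px 184.5 230.5 23.8 world [338.6 -83.9  88. ] rack [-127.7   31.8   88. ] bgr [ 88 207  53]
px 316.5 329.5 25.0 world [ 471.6 -182.5   88. ] rack [ -1.6 -75.6  88. ] bgr [163 168 168]
px 316.5 372.5 23.9 world [ 475.1 -235.2   88. ] rack [  -1.6 -128.4   88. ] bgr [157 162 162]
px 117.5 253.5 25.2 world [ 272.7 -111.6   88. ] rack [-195.2    8.5   88. ] bgr [236 242 239]
t 26.35 pos [464.5 -50.6 295. ] rot [ 3.1 -0.   1.6] | tool shift mm [-56.6 149.8  -5. ] turn deg [ 0. -0.  0.] F [-0.4  0.1 -1.1] w 85.0
```

View pics/w15.png

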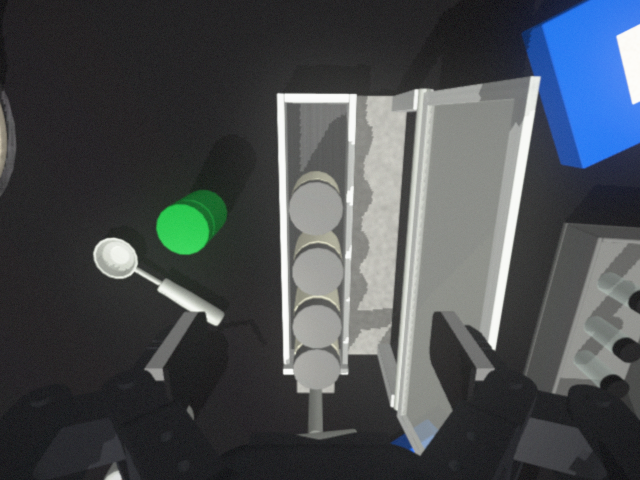

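View pics/d15.png

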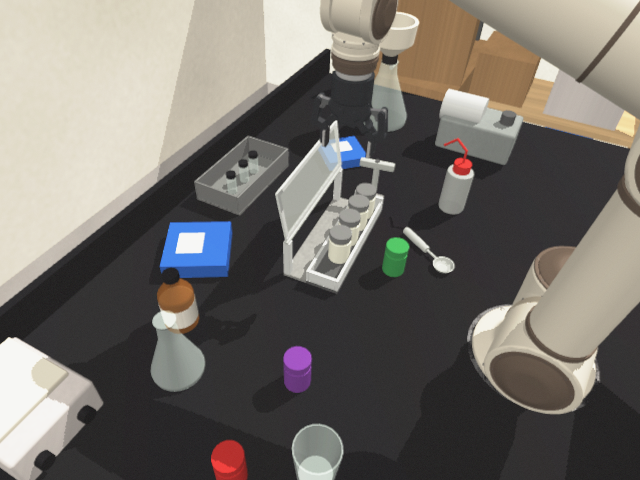

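View pics/d15z.png

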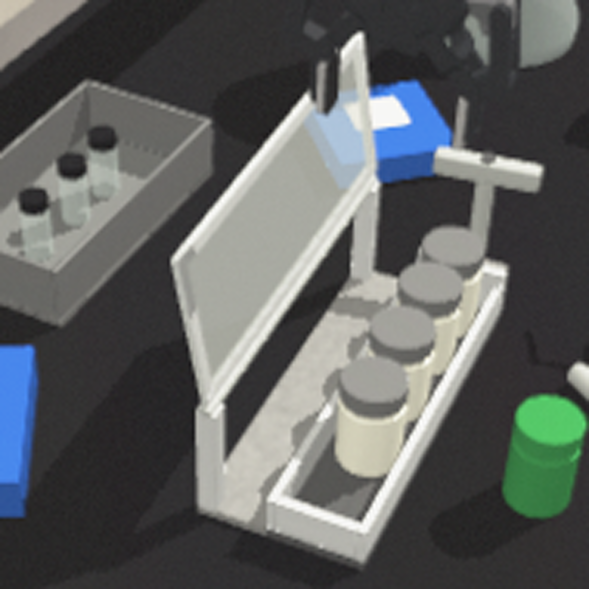

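>>> step_arm(motion=[{"translation": [-0.05,0.02,0],"angular": [0,0,0]},{"translation": [0,0.05,0],"angular": [0,0,0]},{"translation": [0,0.05,0],"angular": [0,0,0]},{"translation": [0,0.03,0],"angular": [0,0,0]},{"translation": [0,0,0],"angular": [0,0,0]}], gripper=0.0)

```text
t: 26.98
eef_pos: [618.3, -90.1, 291.3]
tool_rot: [-3.136, -0.001, 1.639]
ft_force: [-0.3, -0.9, 0.0]
gripper_width: -0.1
```

```bash
python3 - <<'E'
from h import *
goto(W((150,0,205)),YAW)
a=snapshot("side")[:,:,::-1];zoom("s",a,220,20,240,280,2.1,"d16.png")
im=snapshot("wrist")[:,:,::-1]; cv2.imwrite("pics/w16.png",im)
E
```

```text
t 26.98 pos [618.3 -90.1 291.3] rot [-3.1 -0.   1.6] | tool shift mm [-6.8 -0.6 86.3] turn deg [-0.3 -0.1  0. ] F [-0.3 -0.9  0. ] w -0.1
```

View pics/w16.png

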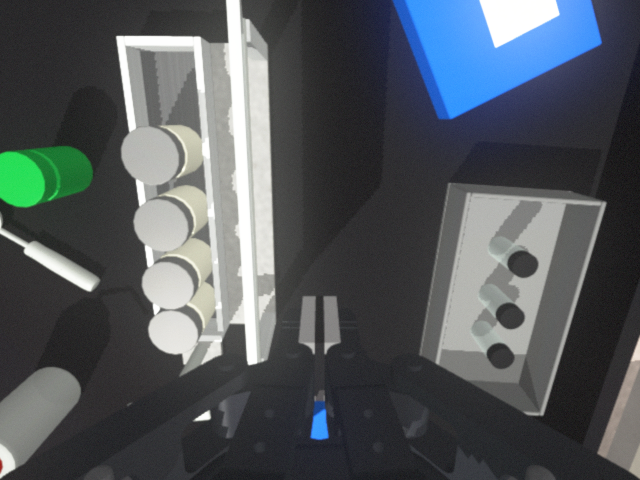

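View pics/d16.png

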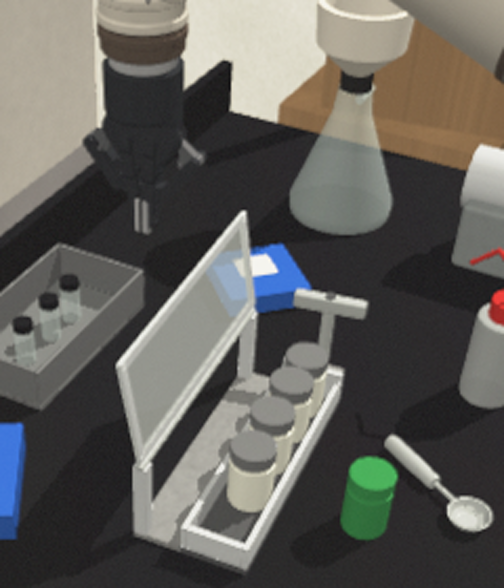

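>>> step_arm(motion=[{"translation": [0,0,0.04],"angular": [0,0,0]},{"translation": [0,0,0.046],"angular": [0,0,0]},{"translation": [0,0,0],"angular": [0,0,0]},{"translation": [0,-0.012,0],"angular": [0,0,0]},{"translation": [0,-0.012,0],"angular": [0,0,0]}])

```text
t: 27.7
eef_pos: [593.1, -92.2, 212.1]
tool_rot: [3.138, 0.001, 1.638]
ft_force: [0.2, 0.1, 0.7]
gripper_width: 0.0
```

>>> step_arm(motion=[{"translation": [0,-0.01,0],"angular": [0,0,0]},{"translation": [0,-0.01,0],"angular": [0,0,0]},{"translation": [0,-0.009,0.001],"angular": [0,0,0]},{"translation": [0,-0.009,0.001],"angular": [0,0,0]},{"translation": [0,0,0],"angular": [0,0,0]}])

```text
t: 28.32
eef_pos: [554.5, -94.6, 207.1]
tool_rot: [-3.141, -0.0, 1.638]
ft_force: [-0.4, 0.5, 0.2]
gripper_width: 0.2
```

```bash
python3 - <<'E'
from h import *
goto(W((88.5,0,204)),YAW); print(Rk(arm.get_obs()["eef_pos"]))
a=snapshot("side")[:,:,::-1];zoom("s",a,220,20,240,280,2.1,"d17.png")
E
```

```text
t 28.32 pos [554.5 -94.6 207.1] rot [-3.1 -0.   1.6] | tool shift mm [-6.6  1.4  3.1] turn deg [-0. -0. -0.] F [-0.4  0.5  0.2] w 0.2
[ 87.1   6.6 207.1]
```

View pics/d17.png

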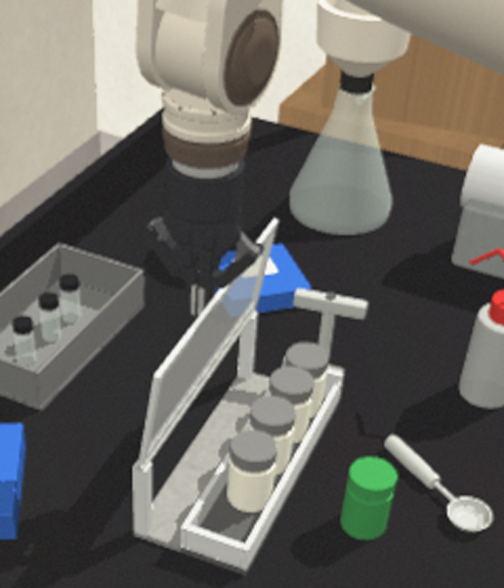

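>>> step_arm(motion=[{"translation": [0,-0.009,0.004],"angular": [0,0,0]},{"translation": [0,-0.009,0.004],"angular": [0,0,0]},{"translation": [0,-0.009,0.004],"angular": [0,0,0]},{"translation": [0,-0.009,0.005],"angular": [0,0,0]},{"translation": [0,0,0],"angular": [0,0,0]}])

```text
t: 29.0
eef_pos: [518.5, -97.0, 189.9]
tool_rot: [-3.141, -0.0, 1.638]
ft_force: [0.4, -0.8, 0.5]
gripper_width: 0.1
```

>>> step_arm(motion=[{"translation": [0,-0.008,0.006],"angular": [0,0,0]},{"translation": [0,-0.008,0.006],"angular": [0,0,0]},{"translation": [0,-0.006,0.007],"angular": [0,0,0]},{"translation": [0,-0.006,0.008],"angular": [0,0,0]},{"translation": [0,0,0],"angular": [0,0,0]}])

```text
t: 29.62
eef_pos: [490.7, -98.8, 162.4]
tool_rot: [-3.14, -0.0, 1.638]
ft_force: [-0.3, 0.2, 0.4]
gripper_width: -0.0
```

```bash
python3 - <<'E'
from h import *
goto(W((22,0,163.5)),YAW); print(Rk(arm.get_obs()["eef_pos"]))
a=snapshot("side")[:,:,::-1];zoom("s",a,220,20,240,280,2.1,"d18.png")
E
```

```text
t 29.62 pos [490.7 -98.8 162.4] rot [-3.1 -0.   1.6] | tool shift mm [-6.7 -1.1 -1.1] turn deg [-0.1 -0.  -0. ] F [-0.3  0.2  0.4] w -0.0
[ 23.1   6.7 162.4]
```

View pics/d18.png

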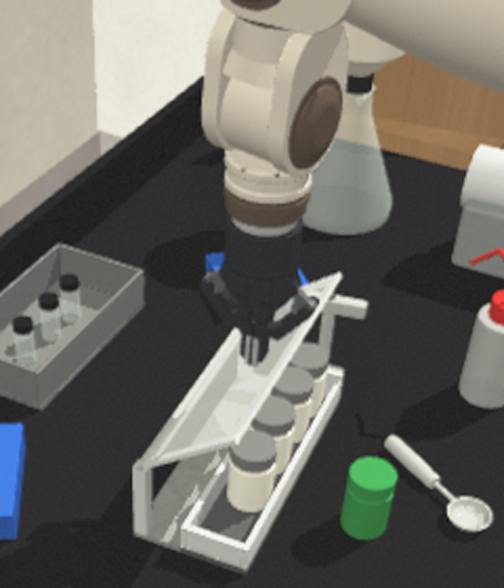

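>>> step_arm(motion=[{"translation": [0,-0.006,0.008],"angular": [0,0,0]},{"translation": [0,-0.005,0.008],"angular": [0,0,0]},{"translation": [0,-0.004,0.009],"angular": [0,0,0]},{"translation": [0,-0.003,0.01],"angular": [0,0,0]},{"translation": [0,0,0],"angular": [0,0,0]}])

```text
t: 30.3
eef_pos: [472.7, -100.0, 127.2]
tool_rot: [-3.14, -0.0, 1.638]
ft_force: [0.5, -0.8, 1.5]
gripper_width: -0.2
```

>>> step_arm(motion=[{"translation": [0,-0.002,0.008],"angular": [0,0,0]},{"translation": [0,-0.001,0.007],"angular": [0,0,0]},{"translation": [0,0,0],"angular": [0,0,0]},{"translation": [0,0,0],"angular": [0,0,0]}])

```text
t: 30.8
eef_pos: [470.5, -100.2, 113.2]
tool_rot: [-3.141, -0.0, 1.638]
ft_force: [-0.1, -0.2, -0.3]
gripper_width: 0.2
```

>>> step_arm(motion=[{"translation": [0,0,0.003],"angular": [0,0,0]},{"translation": [0,0,0.002],"angular": [0,0,0]},{"translation": [0,0,0.001],"angular": [0,0,0]},{"translation": [0,0,0],"angular": [0,0,0]}])

```text
t: 31.3
eef_pos: [470.5, -100.3, 107.5]
tool_rot: [3.141, 0.0, 1.638]
ft_force: [-1.2, 0.3, 3.9]
gripper_width: 0.2
```

>>> step_arm(motion=[{"translation": [0,0,0.001],"angular": [0,0,0]},{"translation": [0,0,0.001],"angular": [0,0,0]},{"translation": [0,0,0],"angular": [0,0,0]}])

```text
t: 31.68
eef_pos: [470.7, -100.3, 107.4]
tool_rot: [3.14, 0.001, 1.638]
ft_force: [-6.9, 1.5, 18.9]
gripper_width: -0.3
```

```bash
python3 - <<'E'
from h import *
goto(W((22,0,163.5)),YAW); print(Rk(arm.get_obs()["eef_pos"]))
a=snapshot("side")[:,:,::-1];zoom("s",a,220,20,240,280,2.1,"d19.png")
E
```

```text
t 31.68 pos [ 470.7 -100.3  107.4] rot [3.1 0.  1.6] | tool shift mm [ -6.5  19.1 -56.1] turn deg [0.1 0.  0. ] F [-6.9  1.5 18.9] w -0.3
[  3.    6.5 107.4]
```

View pics/d19.png

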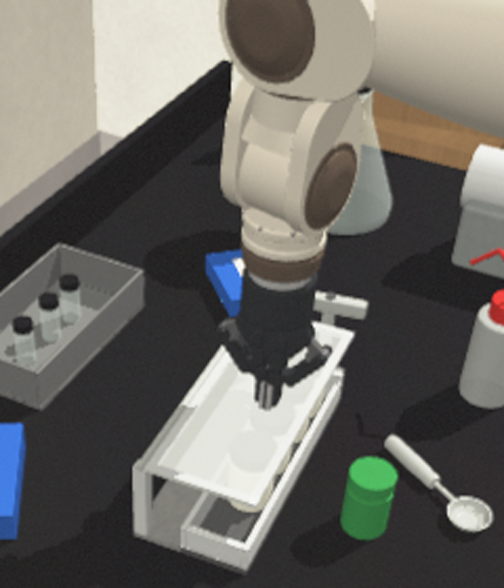

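>>> step_arm(motion=[{"translation": [0,0,-0.03],"angular": [0,0,0]},{"translation": [0,0,-0.05],"angular": [0,0,0]},{"translation": [0,0,-0.02],"angular": [0,0,0]},{"translation": [0,0,0],"angular": [0,0,0]}])

```text
t: 32.22
eef_pos: [471.3, -100.4, 206.4]
tool_rot: [3.139, 0.001, 1.638]
ft_force: [-0.3, -0.2, -0.7]
gripper_width: 0.0
```

```bash
python3 - <<'E'
from h import *
goto(W((28,-235,200)),YAW)
print("bigflask",Rk(onz("side",382,125,0)))
im=snapshot("wrist")[:,:,::-1]; cv2.imwrite("pics/w20.png",im)
E
```

```text
t 32.23 pos [ 471.3 -100.4  206.4] rot [3.1 0.  1.6] | tool shift mm [-241.4   24.3    6.6] turn deg [0.1 0.  0. ] F [-0.3 -0.2 -0.7] w 0.0
bigflask [  96.2 -586.     0. ]
```

View pics/w20.png

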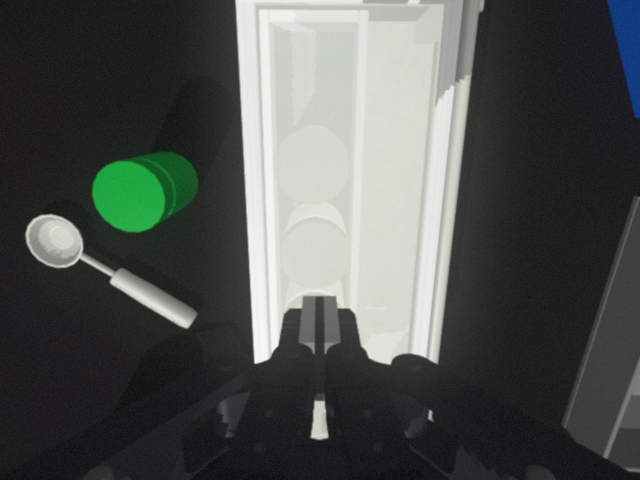

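Cover lies shut over the jars, which stay upright beneath it. Now go to the front side of the turnbutton.

>>> step_arm(motion=[{"translation": [-0.04,0.008,0],"angular": [0,0,0]},{"translation": [-0.055,0.008,0],"angular": [0,0,0]},{"translation": [-0.055,0.008,0],"angular": [0,0,0]},{"translation": [-0.055,0,0],"angular": [0,0,0]},{"translation": [-0.037,0,0],"angular": [0,0,0]}])

```text
t: 32.9
eef_pos: [510.1, -342.1, 202.6]
tool_rot: [-3.139, -0.002, 1.637]
ft_force: [0.9, 0.4, 0.4]
gripper_width: 0.1
```

>>> step_arm(motion=[{"translation": [0,0,0],"angular": [0,0,0]},{"translation": [0,0,0],"angular": [0,0,0]}])

```text
t: 33.15
eef_pos: [510.4, -339.6, 203.8]
tool_rot: [-3.14, -0.002, 1.638]
ft_force: [-0.1, 1.0, -1.2]
gripper_width: -0.2
```

```bash
python3 - <<'E'
from h import *
goto(W((28,-235,113)),YAW)
im=snapshot("wrist")[:,:,::-1]; cv2.imwrite("pics/w21.png",im)
E
```

```text
t 33.15 pos [ 510.4 -339.6  203.8] rot [-3.1 -0.   1.6] | tool shift mm [-0.2  1.6 90.8] turn deg [-0.1 -0.1 -0. ] F [-0.1  1.  -1.2] w -0.2
```

View pics/w21.png

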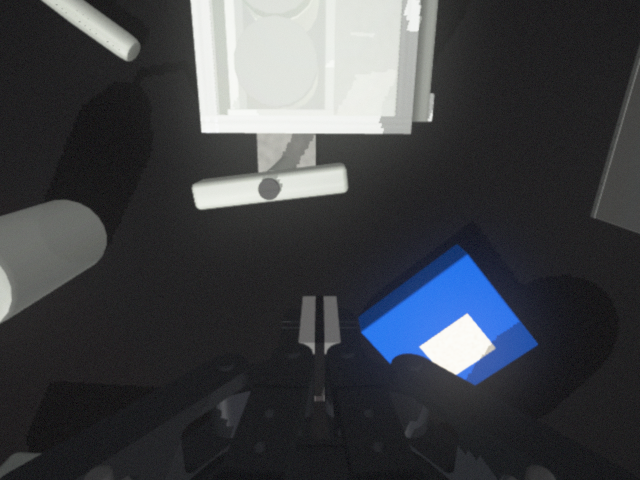

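>>> step_arm(motion=[{"translation": [0,0.001,0.04],"angular": [0,0,0]},{"translation": [0,0,0.05],"angular": [0,0,0]},{"translation": [0,0,0],"angular": [0,0,0]},{"translation": [0,0,0],"angular": [0,0,0]}])

```text
t: 33.7
eef_pos: [512.4, -339.7, 117.5]
tool_rot: [3.14, 0.001, 1.639]
ft_force: [0.3, -0.1, 1.0]
gripper_width: 0.2
```

```bash
python3 - <<'E'
from h import *
goto(W((28,-214,113)),YAW)
im=snapshot("wrist")[:,:,::-1]; cv2.imwrite("pics/w22.png",im)
E
```

```text
t 33.70 pos [ 512.4 -339.7  117.5] rot [3.1 0.  1.6] | tool shift mm [21.2 -0.5  4.4] turn deg [0.1 0.1 0.1] F [ 0.3 -0.1  1. ] w 0.2
```

View pics/w22.png

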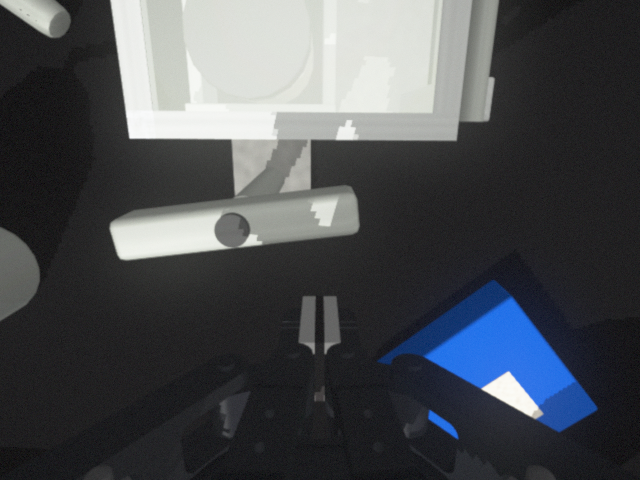

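>>> step_arm(motion=[{"translation": [0.01,0,0.003],"angular": [0,0,0]},{"translation": [0.011,0,0],"angular": [0,0,0]},{"translation": [0.004,0.004,0],"angular": [0,0,0]},{"translation": [0.004,0.003,0],"angular": [0,0,0]},{"translation": [0,0,0],"angular": [0,0,0]}])

```text
t: 34.38
eef_pos: [517.2, -310.3, 112.3]
tool_rot: [3.141, -0.0, 1.639]
ft_force: [0.3, 0.2, 0.9]
gripper_width: -0.6
```

>>> step_arm(motion=[{"translation": [0.006,0.002,0],"angular": [0,0,0]},{"translation": [0.007,0.001,0],"angular": [0,0,0]},{"translation": [0.007,-0.002,0],"angular": [0,0,0]},{"translation": [0.008,-0.002,0],"angular": [0,0,0]},{"translation": [0,0,0],"angular": [0,0,0]}])

```text
t: 35.0
eef_pos: [513.8, -281.9, 112.4]
tool_rot: [3.141, -0.001, 1.639]
ft_force: [1.1, 0.0, -0.3]
gripper_width: 0.1
```

```bash
python3 - <<'E'
from h import *
goto(W((34,-178,113)),YAW)
im=snapshot("wrist")[:,:,::-1]; cv2.imwrite("pics/w23.png",im)
E
```

```text
t 35.00 pos [ 513.8 -281.9  112.4] rot [ 3.1 -0.   1.6] | tool shift mm [-0.4  0.2 -0.6] turn deg [ 0.  -0.   0.1] F [ 1.1  0.  -0.3] w 0.1
```

View pics/w23.png

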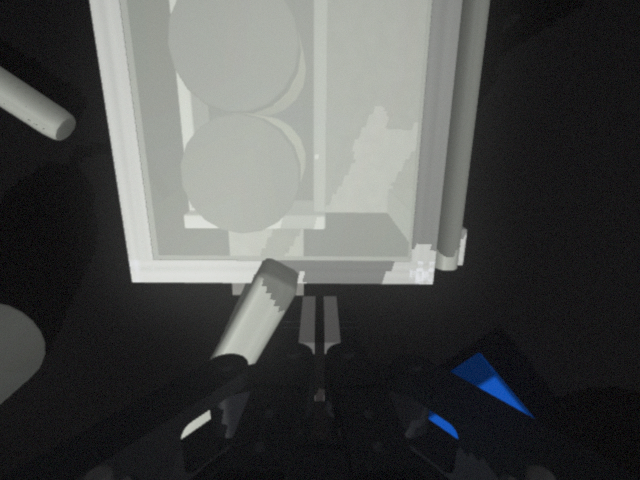

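>>> step_arm(motion=[{"translation": [0.004,-0.003,0],"angular": [0,0,0]},{"translation": [0.004,-0.003,0],"angular": [0,0,0]},{"translation": [0.002,-0.003,0],"angular": [0,0,0]},{"translation": [0,-0.002,0],"angular": [0,0,0]},{"translation": [0,0,0],"angular": [0,0,0]}])

```text
t: 35.67
eef_pos: [502.1, -273.3, 112.3]
tool_rot: [-3.142, -0.0, 1.638]
ft_force: [0.1, 0.5, 0.3]
gripper_width: -0.2
```

>>> step_arm(motion=[{"translation": [0,-0.002,0],"angular": [0,0,0]},{"translation": [0,-0.002,0],"angular": [0,0,0]},{"translation": [0,0,0],"angular": [0,0,0]}])

```text
t: 36.05
eef_pos: [498.7, -273.6, 112.2]
tool_rot: [3.141, -0.0, 1.638]
ft_force: [4.6, 3.2, -0.5]
gripper_width: -0.1
```

```bash
python3 - <<'E'
from h import *
goto(W((23,-167,113)),YAW)
im=snapshot("wrist")[:,:,::-1]; cv2.imwrite("pics/w24.png",im)
E
```

```text
t 36.05 pos [ 498.7 -273.6  112.2] rot [ 3.1 -0.   1.6] | tool shift mm [ 1.2  3.7 -0.8] turn deg [ 0.1 -0.   0. ] F [ 4.6  3.2 -0.5] w -0.1
```

View pics/w24.png

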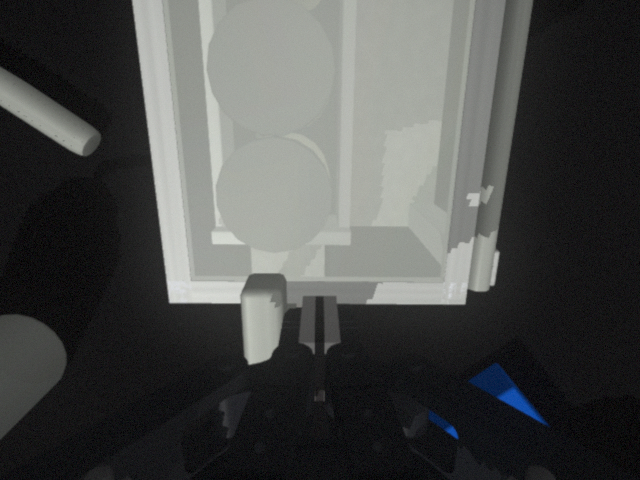

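>>> step_arm(motion=[{"translation": [0,-0.001,0],"angular": [0,0,0]},{"translation": [0,-0.001,0],"angular": [0,0,0]},{"translation": [0,0,0],"angular": [0,0,0]}])

```text
t: 36.48
eef_pos: [498.4, -273.6, 112.4]
tool_rot: [3.137, -0.0, 1.639]
ft_force: [13.6, 3.2, -3.8]
gripper_width: 0.1
```

At its stop (13.6 N, no further motion). Back off and check.

>>> step_arm(motion=[{"translation": [0,0.01,0],"angular": [0,0,0]},{"translation": [0,0.02,0],"angular": [0,0,0]},{"translation": [0,0,-0.04],"angular": [0,0,0]},{"translation": [0,0,-0.06],"angular": [0,0,0]},{"translation": [0,0,-0.06],"angular": [0,0,0]}])

```text
t: 37.1
eef_pos: [525.7, -271.9, 273.7]
tool_rot: [-3.14, 0.0, 1.638]
ft_force: [1.5, -0.9, 0.8]
gripper_width: 0.3
```

>>> step_arm(motion=[{"translation": [0.05,-0.04,-0.02],"angular": [0,0,0]},{"translation": [0.05,0,-0.02],"angular": [0,0,0]},{"translation": [0,0,0],"angular": [0,0,0]},{"translation": [0,0,0],"angular": [0,0,0]}])

```text
t: 37.6
eef_pos: [482.6, -178.3, 310.6]
tool_rot: [-3.141, 0.001, 1.639]
ft_force: [0.5, -0.5, -0.7]
gripper_width: -0.2
```

```bash
python3 look.py 88 23 30 w25.png; python3 - <<'E'
from h import *
a=snapshot("side")[:,:,::-1];cv2.imwrite("pics/d25.png",a)
zoom("s",a,260,130,160,170,3.5,"d25z.png")
a=snapshot("scene")[:,:,::-1];cv2.imwrite("pics/s25.png",a)
E
```

```text
[ 482.6 -178.6  310.1]
px 165.5 91.5 27.1 world [338.1 -87.5  88. ] rack [-128.4   28.2   88. ] bgr [ 69 181  35]
px 154.5 333.5 27.1 world [ 313.6 -334.    88. ] rack [-169.4 -216.1   88. ] bgr [107 110 109]
px 101.5 140.5 28.3 world [ 277. -134.   88.] rack [-192.5  -14.    88. ] bgr [220 225 223]
px 107.5 395.5 24.6 world [ 255.  -418.8   88. ] rack [-233.5 -296.7   88. ] bgr [ 61  73 252]
```

View pics/w25.png

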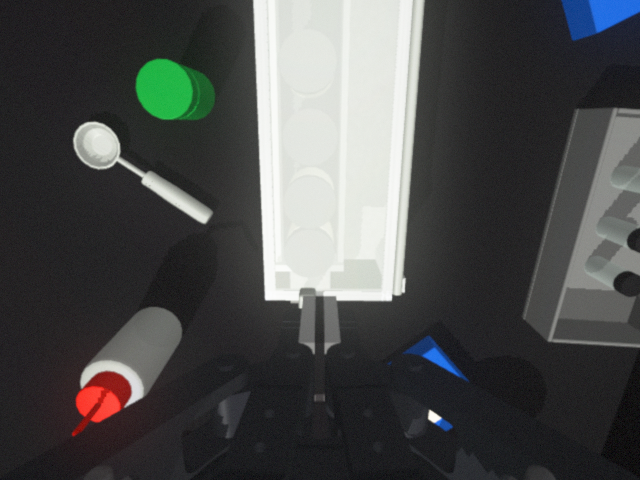

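View pics/d25z.png

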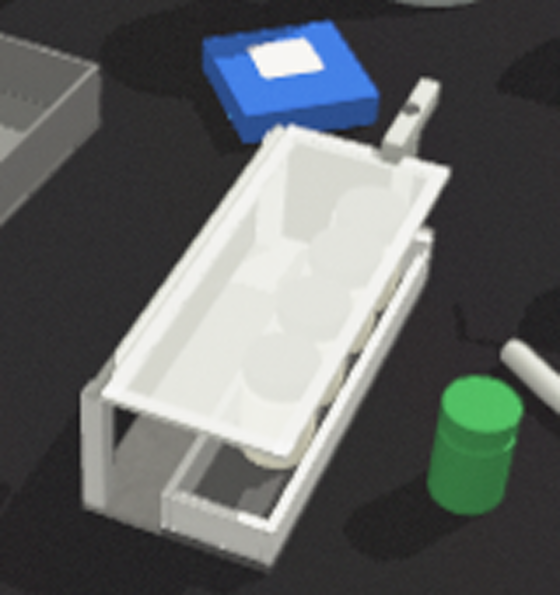

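View pics/s25.png

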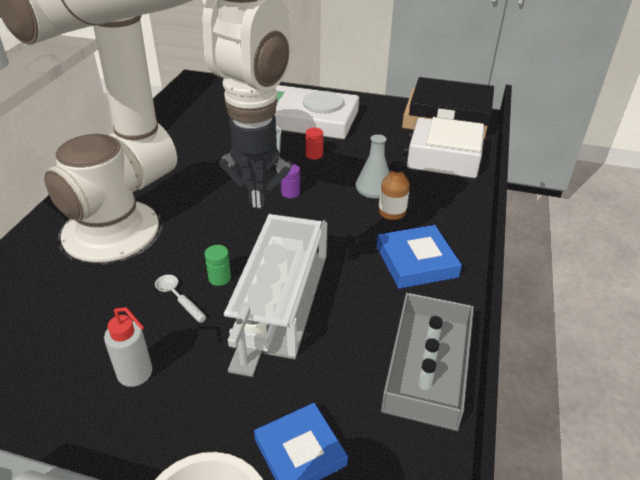

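```bash
python3 - <<'E'
from h import *
f=lambda x,y:Rk(onz("side",x/3.5+260,y/3.5+130,128))
a=f(429,84);b=f(396,146);print(a,b,np.arctan2(b[1]-a[1],b[0]-a[0]))
order.sign_off()
E
```

```text
[  -3.8 -232.7  128. ] [  -6.8 -147.1  128. ] 1.6057389400984439
the job is handed in; nothing more can be done
```

I've restocked the rack and handed the job in at about t = 38 s of the 210 s allowed. No verdict was reported.

- **Old jars:** I carried old_1 forward until it pressed on the front stop (12.7 N). I set old_2 down close behind it, with centres about 53–54 mm apart in the wrist view. I felt no contact between them, so there may be a gap of 1–2 mm.
- **New jars:** Only two were on the bench. I stood both upright in the lane, at about y = -8 and +57 mm in the rack's frame. The purple, red and green look-alikes were not touched.
- **Cover:** I pushed it down onto its stop; the fingertips sat at 107.4 mm with 18.9 N, which matches the shut height.
- **Turnbutton:** I turned it until it stopped moving (13.6 N). In the side picture it measures about 1.6 rad, lengthwise, with one end over the cover.

In the last pictures all four jars stand upright under the shut cover, the listed bystanders in view look unmoved, and the arm is clear of everything.

One disagreement: raw lid positions from the wrist camera were about 4 mm too far forward (old_1 read y = -128 mm, where the stop allows no less than -124 mm), because the arm was still settling. The positions above are corrected for that.

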